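Rake out the analyser's ejection bay and stand the rake in its cup

ROBOT

A 6-joint arm with a two-finger parallel gripper is mounted at the origin on the work surface. World frame = base frame: x ahead of the robot, y to its left, z up, the work surface at z = 0. Lengths are in mm, angles in rad, forces in N, time in s.
With the tool pointing down it reaches from about 350 to 725 mm from the base axis. Payload 4.3 kg.
Tool frame: the origin (TCP) lies between the finger pads; the fingertips stand 14 mm ahead of it and the grasp point (between the pads) lies 5 mm behind it (ctrl.tcp_to_tips is the distance from the TCP to the fingertips, in mm); z points along the fingers, y is the direction in which the jaws open and shut (so a half turn about z gives the same grasp; the last joint's range is limited). The gripper opens to 85 mm and grips with 20 to 120 N. Pads are 22 mm wide; open, the fingers measure 114 mm over their backs; the gripper's body (76 mm by 85 mm) begins 54 mm behind the grasp point. The pads swing forward as they close: fully open they stand 13 mm farther back than shut.
Start: joints at [1.007, 0.377, 0.081, 1.274, 0, 1.46], TCP at [252.084, 516.839, 216.329] pointing down, gripper open.
Joint ranges: [-2.72, 2.72], [-0.84, 1.66], [-1.02, 1.22], [-1.77, 2.12], [-1.37, 1.28], [-3.14, 3.14]. Speed limits (rad/s): [2.57, 2.57, 3.14, 3.14, 3.14, 3.14].

INTERFACE

Orientations are given as a unit quaternion [w, x, y, z].
In Python, from rig import ctrl gives the robot as it stands. The module is installed in compiled form; this text tells all that it offers.
- The arm moves only by the tool drive_tool, never from a script. Its argument "increments" is a list of rows, each an object with "turn": the turn, a rotation vector about the tool's x, y, z scaled (see below), a list of three; "linear": the shift along the tool's x, y, z scaled (see below), a list of three; "claw": the closure, from 0 (fully open) to 1 (shut). A call has 1 to 20 rows; each row shifts and turns the commanded pose from where the row before left it, along the tool's axes as they then stand; what a row does not reach is not made up. The controller multiplies each number of a shift by 0.02 m and each number of a turn by 60 degrees. A row lasts 1/10 s, in which the tool goes at most 50 mm and 8.59 degrees, less where a joint would pass 70% of its speed; a pose out of reach is approached as far as the arm can. A call with a number of a shift or a turn outside -1 to 1 is refused whole. A call with a gripper value outside its range is refused whole. The fingers move at their own pace and stop on an object; "force" is the grip in N (left out, the last holds). Time passes only in rows, so rows that do not move let the fingers close. It gives the time, the measured TCP pose, the force and the opening at its end, in the units of the state.
- ctrl.observe(): the state, without advancing time (a new reading comes with each control period).
- ctrl.grab_frame(name): name is "scene" or "top" or "wrist"; returns a dict with "frame" (480x640x3 uint8, blue, green, red), "intrinsics" (3x3 intrinsics, pixels), "R" (3x3) and "t" (3): a world point X has camera coordinates R X + t; the wrist camera has in their place "tool_from_camera" (4x4, takes a point from camera to tool coordinates, whose origin is the TCP and whose axes are the flange's). Camera axes: x right, y down, z forward; pixel columns grow to the right and rows downward; lengths in mm; the calibration is good to about 2 mm. A picture is of the moment at which its call begins: read the wrist's pose just before it. There is no depth.
- ctrl.sign_off(): hands the job in, once; it reports no verdict.
The state is a dict: "time": time; "qpos": joint angles; "dq": joint speeds; "effort": joint torques, N m; "tcp_pos": TCP position; "eef_rot": TCP orientation; "contact_force": force on the tool from outside, world axes, zero at the start; "ft_torque": the same for the moment, N m; "width": finger opening in mm.
Only numpy, scipy, OpenCV 4.12 (cv2) and the standard library are available. Lean on these libraries where they do the work, as an engineer would, in place of code of your own. Each camera call takes 0.05 s, during which the arm holds its last target. There are 200 camera calls.

TASK

Rake all five spent caps and cartridges out from under the analyser's clear hood, over the edge of the deck and into its drop tray, using the rake and never touching them with the fingers. Then stand the rake upright in the holder cup, knob down on the cup's floor and blade up: to reach under the hood it must be held near the knob, so lay it down and take it again nearer the blade, and do not drop it. Leave the bottle, the jar and the slide box where they are.

Things in the scene. Friction and masses are not known exactly. Their poses are not given: they have to be found in the camera images.
- analyser: blue bench analyser, fixed, with ejection bay, clear hood and drop tray. Origin on the bench below the middle of the deck's front edge; +x level into the bay, +z up. Blue body from x = 190 mm on, 300 mm wide (y), 245 mm high. The hood is 5 mm thick, covers x 70 to 190, y -65 to 65 mm, underside 85 mm above the deck, nothing below it at the sides but the lips
- bay_edge (a point): middle of the front edge of the grey deck, on its top, 45 mm above the bench; axes as the analyser's. Deck: x 0 to 190 mm, y -65 to 65 mm. A lip along each side, 18 mm high, leaves a lane 112 mm wide. The spent pieces lie at x 60 to 142 mm
- tray_floor (a point): centre of the inner floor of the steel drop tray fixed in front of the deck, right below its edge; axes as the analyser's. Tray 125 mm along x (from -126 to -1 mm in the analyser's frame), 150 mm along y, 32 mm high, walls 4 mm, floor 4 mm thick, open above
- rake: small hand rake, 70 g, 229 mm long. Origin at its middle, at bench level when it lies on blade edge and knob; +x along the tool to the blade, +z up when lying. Aluminium rod 12 x 12 mm, its centre line rising from z = 15 mm at x = -105 mm to z = 30 mm at x = 105 mm
- rake_knob (a point): centre of the rake's black ball knob, 30 mm in diameter, at x = -105 mm, z = 15 mm of the rake; axes as the rake's
- rake_blade (a point): middle of the lower edge of the rake's white blade, at x = 105 mm of the rake; axes as the rake's. Blade 8 mm thick (x), 92 mm wide (y), 36 mm high (z)
- cup: round upright steel holder cup, fixed to the bench, 105 mm high, 56 mm outside and 48 mm inside diameter, inner floor 6 mm above the bench; origin at the centre of its underside
- cup_floor (a point): centre of the cup's inner floor, 6 mm above the bench
- wash_bottle: bystander: blue plastic bottle, 56 mm in diameter, 130 mm tall; origin at the centre of its underside
- jar: bystander: amber glass jar, 52 mm in diameter, 55 mm tall; origin at the centre of its underside
- slide_box: bystander: grey slide box 50 x 85 x 30 mm; origin at the centre of its underside
- piece0: spent round white vial cap, 24 mm in diameter, 14 mm tall, standing on the analyser's deck; origin at the centre of its underside
- piece1: spent round white vial cap, 24 mm in diameter, 14 mm tall, standing on the analyser's deck; origin at the centre of its underside
- piece2: spent round white vial cap, 24 mm in diameter, 14 mm tall, standing on the analyser's deck; origin at the centre of its underside
- piece3: spent white sample cartridge, a block 24 x 18 x 16 mm (x, y, z), on the analyser's deck; origin at the centre of its underside
- piece4: spent white sample cartridge, a block 24 x 18 x 16 mm (x, y, z), on the analyser's deck; origin at the centre of its underside
There are look-alikes about, which are no part of the job. What is shaped like the rake but orange is not meant.

How it is judged:
By the outcome, as a careful person would: the job done as asked, in the order asked, and still so for the second after the job is handed in, with the robot touching nothing.
It also fails if it takes over 64 s, if anything falls off the work surface, if the arm or the gripper's body presses on something with over 40 N, if the wrist force passes 120 N, or if a joint passes its speed limit or range.

## Working session

There is one attempt and no reset: what is moved stays moved. The work goes in short steps, Python scripts to look and compute and a tool call to move; the robot and the scene stay as the last step left them, time stands still between calls to the robot, and variables do not carry over. Pictures are saved under pics/ and viewed, about 8 in all and at most 12, crops included, and the job is handed in when it is done.

Besides the shell and the picture viewer there is one more tool, called after "Emit:" by a JSON object that holds its "method" and its "body", one argument or row to a line. drive_tool: Moves the arm, as the interface text tells. Shifts and turns lie within -1 to 1; 1 stands for 0.02 m of shift or 60 degrees of turn. Its arguments: {"type":"object","properties":{"increments":{"type":"array","items":{"type":"object","properties":{"turn":{"type":"array","items":{"type":"number"}},"linear":{"type":"array","items":{"type":"number"}},"claw":{"type":"number"}}}},"force":{"type":"number"}},"required":["increments"]}

```bash
mkdir -p pics; python3 - <<'E'
from rig import ctrl
import cv2,numpy as np
for n in("scene","top"):
    d=ctrl.grab_frame(n); cv2.imwrite(f"pics/{n}0.png",d["frame"]); np.savez(f"{n}.npz",K=d["intrinsics"],R=d["R"],t=d["t"])
    print(n,d["intrinsics"][0],d["intrinsics"][1],-d["R"].T@d["t"],d["R"].round(3).tolist())
d=ctrl.grab_frame("wrist");print(d["tool_from_camera"].round(3).tolist())
print(ctrl.observe(), ctrl.tcp_to_tips)
E
```

```text
scene [479.14925172   0.         320.7375755 ] [  0.         479.14925172 237.98618232] [1300.55182449   59.12952138  836.18856716] [[-0.104, 0.994, -0.018], [0.686, 0.059, -0.725], [-0.72, -0.088, -0.688]]
top [576.156783     0.         318.38737843] [  0.         576.156783   233.43963541] [ 146.73067309  -23.1731051  1544.76890635] [[-0.093, -0.996, -0.005], [-0.971, 0.092, -0.22], [0.219, -0.016, -0.976]]
[[-0.0, -0.959, -0.284, 71.716], [1.0, -0.0, 0.0, 0.339], [-0.001, -0.284, 0.959, -157.739], [0.0, 0.0, 0.0, 1.0]]
{'time': 0.15, 'qpos': array([ 1.00669738e+00,  3.77922291e-01,  7.99607329e-02,  1.27438751e+00,
       -4.68859793e-06,  1.46049896e+00]), 'dq': array([-7.82022530e-04, -2.42505175e-03,  4.95889498e-03,  8.99603646e-04,
        5.94056247e-04,  9.10152319e-05]), 'effort': array([ 1.53840600e-03, -4.64034355e+01,  2.70170528e+01,  1.38852879e-02,
       -7.63703451e-05,  1.39119683e-05]), 'tcp_pos': array([251.79370978, 516.37443933, 215.57091029]), 'eef_rot': array([-2.54645374e-04,  2.24958768e-01,  9.74367975e-01, -7.33424697e-04]), 'contact_force': array([-0.37951478,  0.39486948, -0.3886122 ]), 'ft_torque': array([ 0.03533242,  0.02089727, -0.01687802]), 'width': 85.25073190636009} 14.0
```

View pics/top0.png

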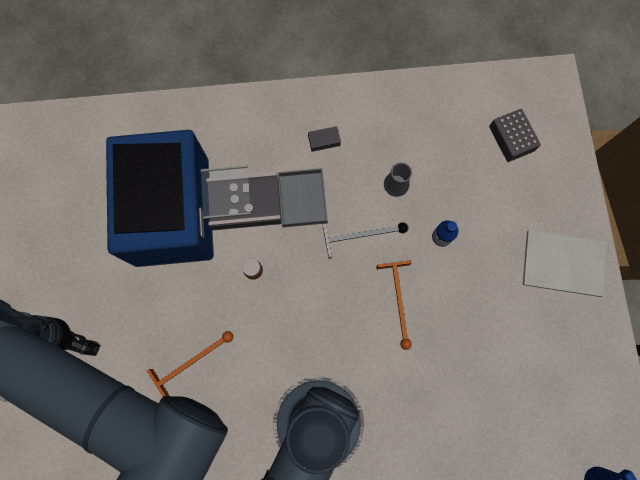

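View pics/scene0.png

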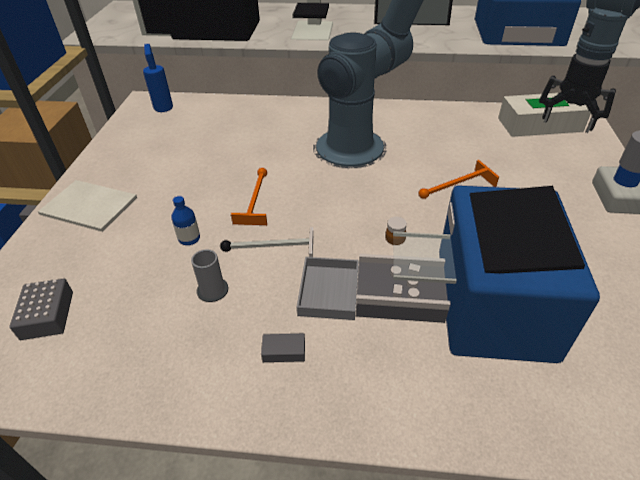

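```bash
cat > h.py <<'E'
import numpy as np,cv2
def cam(n):
    d=np.load(f"{n}.npz");return d["K"],d["R"],d["t"]
def px2w(n,uv,z):
    K,R,t=cam(n);c=-R.T@t;r=R.T@np.linalg.solve(K,[uv[0],uv[1],1]);return c+r*(z-c[2])/r[2]
def w2px(n,X):
    K,R,t=cam(n);p=K@(R@np.asarray(X,float)+t);return p[:2]/p[2]
E
python3 - <<'E'
import cv2
from h import *
im=cv2.imread("pics/top0.png");cv2.imwrite("pics/crop1.png",cv2.resize(im[150:280,190:460],None,fx=2.96,fy=2.96,interpolation=cv2.INTER_CUBIC))
g=cv2.cvtColor(im,cv2.COLOR_BGR2GRAY)
m=(g<35).astype('uint8');m[:, :380]=0;m[:,425:]=0;m[:210]=0;m[250:]=0
n,_,s,c=cv2.connectedComponentsWithStats(m);print(s,c)
for nm,uv,z in [("knob",(403,228),15),("bladetop",(325,223),36),("bladetop2",(330,257),36),("cuprim",(401,172),105),("bottle",(446,240),0),("tray",(321,170),32),("tray",(327,224),32),("tray",(278,175),32),("tray",(281,226),32),("jar",(252,266),55),("slide",(324,137),30)]:
    print(nm,px2w("top",uv,z).round(1))
E
```

```text
[[     0      0    640    480 307126]
 [   398    223     10     10     74]] [[319.48003751 239.50294016]
 [402.35135135 227.2972973 ]]
knob [ 483.5 -278.5   15. ]
bladetop [512.5 -67.6  36. ]
bladetop2 [418.6 -71.9  36. ]
cuprim [ 613.9 -277.2  105. ]
bottle [ 442.2 -393.9    0. ]
tray [664.3 -71.2  32. ]
tray [510.2 -72.9  32. ]
tray [661.2  48.1  32. ]
tray [516.4  51.3  32. ]
jar [410.6 134.3  55. ]
slide [760.9 -88.8  30. ]
```

View pics/crop1.png

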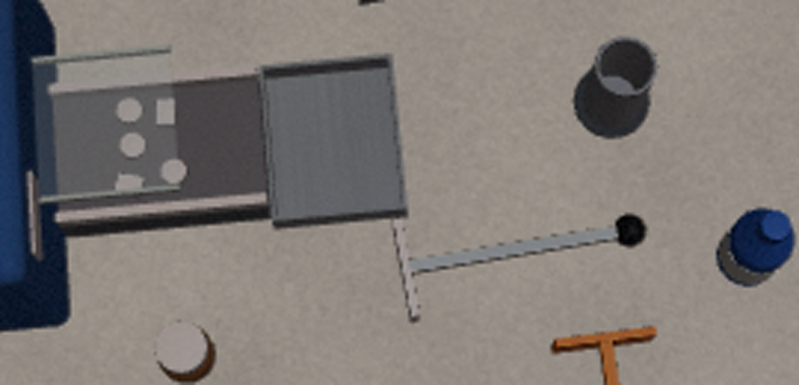

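```bash
python3 - <<'E'
from h import *
c=lambda x,y:(190+x/2.96,150+y/2.96)
P=np.array([px2w("top",c(*p),32)[:2] for p in[(262,67),(390,56),(406,214),(275,226)]])
A=np.array([(-1,75),(-126,75),(-126,-75),(-1,-75)],float) # guess which sign; +x=world +y => +y=-x world
A=np.array([(-1,-75),(-126,-75),(-126,75),(-1,75)],float)
a=A-A.mean(0);p=P-P.mean(0);U,S,V=np.linalg.svd(a.T@p);R=(U@V).T;t=P.mean(0)-R@A.mean(0)
print("tray",P.round(1).tolist());print("analyser",t.round(1),np.degrees(np.arctan2(R[1,0],R[0,0])).round(2),np.linalg.det(R),"res",(P-(A@R.T+t)).round(1).tolist())
for n,p,z in[("cap",(129,110),59),("cap",(133,145),59),("cap",(174,171),59),("blk",(166,111),61),("blk",(128,181),61),("hoodcorner",(172,49),135),("hood",(180,190),135),("lip",(268,200),63)]:
    w=px2w("top",c(*p),z)[:2];print(n,w.round(1),(R.T@(w-t)).round(1))
k=px2w("top",c(630,230),15);b=px2w("top",c(405.5,269),36);print("knob",k.round(1),"blade",b.round(1),np.linalg.norm((b-k)[:2]),np.degrees(np.arctan2(*(b-k)[[1,0]])))
for q in[(398,220),(414,320)]:print(px2w("top",c(*q),36).round(1))
# scene
im=cv2.imread("pics/scene0.png");g=im.max(2);m=(g<40).astype('uint8');m[:,:215]=0;m[:,240:]=0;m[:235]=0;m[256:]=0
n,_,s,cc=cv2.connectedComponentsWithStats(m);print(s[1:],cc[1:])
for n,uv,z in[("knob",(226,245.5),15),("cuprim",(205.5,256),105),("bladetop",(311,231.5),36),("traycorner",(305,260),32),("tray",(358,261),32),("tray",(299,311),32),("tray",(357,317),32)]:print("scene",n,px2w("scene",uv,z).round(1))
print("cup top",px2w("top",c(627,67),105).round(1),px2w("top",c(611,100),0).round(1))
E
```

```text
tray [[667.9, 46.2], [667.3, -73.6], [514.8, -73.8], [514.9, 46.3]]
analyser [591.3  49.8] 89.94 1.0 res [[1.6, -2.5], [1.1, 2.7], [-1.3, 2.4], [-1.4, -2.6]]
cap [629.1 168.7] [118.9 -37.7]
cap [595.7 167.1] [117.3  -4.3]
cap [567.9 131.7] [81.9 23.5]
blk [624.3 135. ] [ 85.2 -32.9]
blk [561.9 173.4] [123.6  29.5]
hoodcorner [656.3 118.2] [ 68.5 -64.9]
hood [529.1 119.8] [70.  62.3]
lip [531.9  49.2] [-0.7 59.4]
knob [ 484.4 -278.2   15. ] blade [463.  -68.2  36. ] 211.04301244962807 95.81785739335409
[509.  -65.8  36. ]
[415.7 -71.3  36. ]
[[221 241  10  10  81]] [[225.39506173 245.64197531]]
scene knob [ 488. -275.   15.]
scene cuprim [ 612.5 -274.5  105. ]
scene bladetop [442.3 -69.   36. ]
scene traycorner [536.3 -72.   32. ]
scene tray [528.7  50.9  32. ]
scene tray [684.9 -65.6  32. ]
scene tray [689.4  56.5  32. ]
cup top [ 612.  -279.1  105. ] [ 614.8 -278.6    0. ]
```

```bash
python3 - <<'E'
import cv2
im=cv2.imread("pics/scene0.png");cv2.imwrite("pics/crop2.png",cv2.resize(im[180:330,185:455],None,fx=2.96,fy=2.96,interpolation=cv2.INTER_CUBIC))
E
```

```text
(no output)
```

View pics/crop2.png

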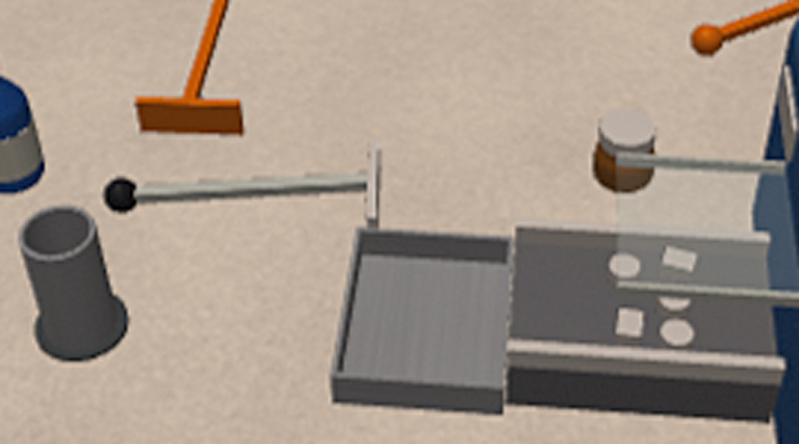

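Emit:
{"method": "drive_tool", "body": {
  "increments": [
    {"linear": [-0.92, -0.99, 0], "claw": 0},
    {"linear": [-0.92, -0.99, 0]},
    {"linear": [-0.92, -0.99, 0]},
    {"linear": [-0.92, -0.99, 0]},
    {"linear": [-0.92, -0.99, 0]},
    {"linear": [-0.92, -0.99, 0]},
    {"linear": [-0.92, -0.99, 0]},
    {"linear": [-0.92, -0.99, 0]},
    {"linear": [-0.92, -0.99, 0]},
    {"linear": [-0.92, -0.99, 0]},
    {"linear": [-0.92, -0.99, 0]},
    {"linear": [-0.92, -0.99, 0]},
    {"linear": [-0.92, -0.99, 0]},
    {"linear": [-0.92, -0.99, 0]},
    {"linear": [-0.92, -0.99, 0]},
    {"linear": [-0.92, -0.99, 0]},
    {"linear": [-0.92, -0.99, 0]},
    {"linear": [-0.92, -0.99, 0]},
    {"linear": [-0.92, -0.99, 0]},
    {"linear": [-0.92, -0.99, 0]}
  ]
}}

```text
invalid input
```

Emit:
{"method": "drive_tool", "body": {
  "increments": [
    {"turn": [0, 0, 0], "linear": [-0.92, -0.99, 0], "claw": 0},
    {"turn": [0, 0, 0], "linear": [-0.92, -0.99, 0], "claw": 0}
  ],
  "force": 100
}}

```text
time: 0.35
tcp_pos: [267.6, 464.7, 215.7]
eef_rot: [-0.0, 0.224, 0.975, -0.0]
contact_force: [-0.1, 0.1, 1.2]
width: 85.4
```

Emit:
{"method": "drive_tool", "body": {
  "increments": [
    {"turn": [0, 0, 0], "linear": [-0.92, -0.99, 0], "claw": 0},
    {"turn": [0, 0, 0], "linear": [-0.92, -0.99, 0], "claw": 0},
    {"turn": [0, 0, 0], "linear": [-0.92, -0.99, 0], "claw": 0},
    {"turn": [0, 0, 0], "linear": [-0.92, -0.99, 0], "claw": 0},
    {"turn": [0, 0, 0], "linear": [-0.92, -0.99, 0], "claw": 0},
    {"turn": [0, 0, 0], "linear": [-0.92, -0.99, 0], "claw": 0},
    {"turn": [0, 0, 0], "linear": [-0.92, -0.99, 0], "claw": 0},
    {"turn": [0, 0, 0], "linear": [-0.92, -0.99, 0], "claw": 0},
    {"turn": [0, 0, 0], "linear": [-0.92, -0.99, 0], "claw": 0},
    {"turn": [0, 0, 0], "linear": [-0.92, -0.99, 0], "claw": 0},
    {"turn": [0, 0, 0], "linear": [-0.92, -0.99, 0], "claw": 0},
    {"turn": [0, 0, 0], "linear": [-0.92, -0.99, 0], "claw": 0},
    {"turn": [0, 0, 0], "linear": [-0.92, -0.99, 0], "claw": 0},
    {"turn": [0, 0, 0], "linear": [-0.92, -0.99, 0], "claw": 0},
    {"turn": [0, 0, 0], "linear": [-0.92, -0.99, 0], "claw": 0},
    {"turn": [0, 0, 0], "linear": [-0.92, -0.99, 0], "claw": 0},
    {"turn": [0, 0, 0], "linear": [-0.92, -0.99, 0], "claw": 0},
    {"turn": [0, 0, 0], "linear": [-0.92, -0.99, 0], "claw": 0},
    {"turn": [0, 0, 0], "linear": [-0.92, -0.99, 0], "claw": 0},
    {"turn": [0, 0, 0], "linear": [-0.92, -0.99, 0], "claw": 0}
  ]
}}

```text
time: 2.35
tcp_pos: [424.9, -53.2, 216.1]
eef_rot: [-0.0, 0.225, 0.974, 0.0]
contact_force: [0.1, -0.3, -0.1]
width: 85.2
```

Emit:
{"method": "drive_tool", "body": {
  "increments": [
    {"turn": [0, 0, 0], "linear": [-0.92, -0.99, 0.5], "claw": 0},
    {"turn": [0, 0, 0], "linear": [-0.92, -0.99, 0.5], "claw": 0},
    {"turn": [0, 0, 0], "linear": [-0.92, -0.99, 0.5], "claw": 0},
    {"turn": [0, 0, 0], "linear": [-0.92, -0.99, 0.5], "claw": 0},
    {"turn": [0, 0, 0], "linear": [-0.92, -0.99, 0.5], "claw": 0},
    {"turn": [0, 0, 0], "linear": [-0.92, -0.99, 0.5], "claw": 0},
    {"turn": [0, 0, -0.14], "linear": [0, 0, 0], "claw": 0},
    {"turn": [0, 0, -0.14], "linear": [0, 0, 0], "claw": 0},
    {"turn": [0, 0, -0.14], "linear": [0, 0, 0], "claw": 0},
    {"turn": [0, 0, -0.14], "linear": [0, 0, 0], "claw": 0},
    {"turn": [0, 0, -0.14], "linear": [0, 0, 0], "claw": 0},
    {"turn": [0, 0, -0.14], "linear": [0, 0, 0], "claw": 0},
    {"turn": [0, 0, -0.14], "linear": [0, 0, 0], "claw": 0},
    {"turn": [0, 0, -0.14], "linear": [0, 0, 0], "claw": 0},
    {"turn": [0, 0, -0.14], "linear": [0, 0, 0], "claw": 0},
    {"turn": [0, 0, -0.14], "linear": [0, 0, 0], "claw": 0},
    {"turn": [0, 0, -0.14], "linear": [0, 0, 0], "claw": 0},
    {"turn": [0, 0, -0.14], "linear": [0, 0, 0], "claw": 0},
    {"turn": [0, 0, -0.14], "linear": [0, 0, 0], "claw": 0},
    {"turn": [0, 0, -0.14], "linear": [0, 0, 0], "claw": 0}
  ]
}}

```text
time: 4.35
tcp_pos: [471.8, -207.1, 155.9]
eef_rot: [0.0, 0.719, -0.695, -0.0]
contact_force: [0.1, -0.1, 0.8]
width: 85.3
```

```bash
cat >> h.py <<'E'
from scipy.spatial.transform import Rotation as Ro
def state():
    from rig import ctrl
    s=ctrl.observe();q=s["eef_rot"];return s,s["tcp_pos"],Ro.from_quat(q[[1,2,3,0]])
def plan(pos,xdir=None,zdir=(0,0,-1)):
    "shift in tool axes (units of 20mm), then turn (units of 60deg) needed"
    s,p,R=state();print("t",s["time"],"tcp",p.round(1),"x",R.as_matrix()[:,0].round(3),"z",R.as_matrix()[:,2].round(3),"q",s["qpos"].round(2),"w",round(s["width"],1),"F",s["contact_force"].round(1))
    print("shift",(R.inv().apply(np.array(pos)-p)/20).round(2))
    if xdir is not None:
        x=np.array(xdir,float);z=np.array(zdir,float);z/=np.linalg.norm(z);x-=z*(x@z);x/=np.linalg.norm(x)
        T=Ro.from_matrix(np.c_[x,np.cross(z,x),z]);print("turn",(np.degrees((R.inv()*T).as_rotvec())/60).round(3),"shift after",(T.inv().apply(np.array(pos)-p)/20).round(2))
E
python3 - <<'E'
from h import *
a=np.radians(95.8);plan([482,-236.5,18],[-np.cos(a),-np.sin(a),0])
from rig import ctrl
d=ctrl.grab_frame("wrist");im=d["frame"];cv2.imwrite("pics/w1.png",im)
np.savez("wrist1.npz",K=d["intrinsics"],T=d["tool_from_camera"])
E
```

```text
t 4.35 tcp [ 471.8 -207.1  155.9] x [ 0.034 -0.999 -0.001] z [-0.001  0.001 -1.   ] q [-0.54  0.28 -0.21  1.08  0.   -2.14] w 85.3 F [ 0.1 -0.1  0.8]
shift [ 1.49 -0.46  6.9 ]
turn [ 0.001  0.001 -0.064] shift after [ 1.51 -0.36  6.9 ]
```

View pics/w1.png

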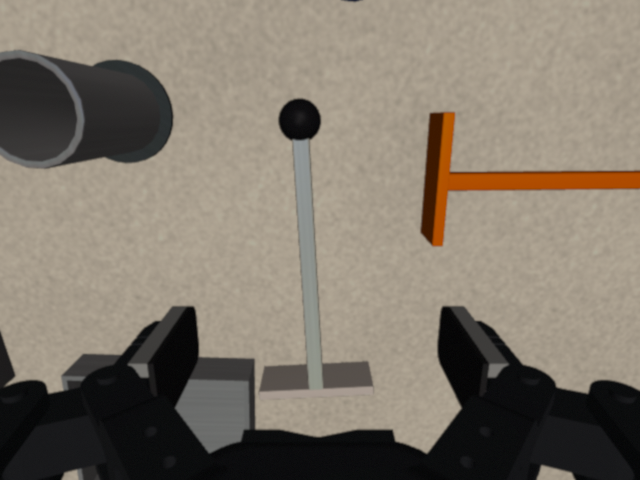

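```bash
cat >> h.py <<'E'
def wr(uv,z,f,p,R):
    d=np.load(f);K=d["K"];T=d["T"];o=R.apply(T[:3,3])+p;r=R.apply(T[:3,:3]@np.linalg.solve(K,[uv[0],uv[1],1]));return o+r*(z-o[2])/r[2]
E
python3 - <<'E'
from h import *
s,p,R=state()
im=cv2.imread("pics/w1.png");m=(im.max(2)<45).astype('uint8');m[:95]=0;m[145:]=0;m[:,:270]=0;m[:,330:]=0
n,_,st,c=cv2.connectedComponentsWithStats(m);print(st[1:],c[1:])
for n,uv,z in[("knob",(300,119.5),15),("blade near",(262,394),36),("blade near",(373,390),36),("far",(266,367),0),("far",(370,362),0),("rodtop",(311,250),28),("cuprim",(38,108),105)]:print(n,wr(uv,z,"wrist1.npz",p,R).round(1))
E
```

```text
[[ 280  100   40   39 1284]] [[299.34579439 119.53660436]]
knob [ 487.6 -276.4   15. ]
blade near [511.9 -64.1  36. ]
blade near [423.3 -71.2  36. ]
far [513.1 -64.5   0. ]
far [421.4 -73.    0. ]
rodtop [ 476.7 -184.4   28. ]
cuprim [ 611.6 -278.   105. ]
```

Emit:
{"method": "drive_tool", "body": {
  "increments": [
    {"turn": [0, 0, -0.06], "linear": [0, 0, 0], "claw": 0},
    {"turn": [0, 0, 0], "linear": [0.5, -0.14, 1], "claw": 0},
    {"turn": [0, 0, 0], "linear": [0.5, -0.14, 1], "claw": 0},
    {"turn": [0, 0, 0], "linear": [0.5, -0.14, 1], "claw": 0},
    {"turn": [0, 0, 0], "linear": [0, 0, 1], "claw": 0},
    {"turn": [0, 0, 0], "linear": [0, 0, 1], "claw": 0},
    {"turn": [0, 0, 0], "linear": [0, 0, 1], "claw": 0},
    {"turn": [0, 0, 0], "linear": [0, 0, 0.5], "claw": 0.3},
    {"turn": [0, 0, 0], "linear": [0, 0, 0.4], "claw": 0.5},
    {"turn": [0, 0, 0], "linear": [0, 0, 0], "claw": 1},
    {"turn": [0, 0, 0], "linear": [0, 0, 0], "claw": 1},
    {"turn": [0, 0, 0], "linear": [0, 0, 0], "claw": 1},
    {"turn": [0, 0, 0], "linear": [0, 0, 0], "claw": 1},
    {"turn": [0, 0, 0], "linear": [0, 0, 0], "claw": 1}
  ],
  "force": 100
}}

```text
time: 5.8
tcp_pos: [483.7, -236.7, 18.9]
eef_rot: [-0.0, 0.738, -0.674, 0.001]
contact_force: [-0.5, -0.2, -0.0]
width: 0.1
```

```bash
python3 - <<'E'
from h import *
plan([483,-236.7,18],[0.0,-1,0])
E
```

```text
t 5.8 tcp [ 483.7 -236.7   18.9] x [ 0.091 -0.996  0.001] z [ 0.001 -0.001 -1.   ] q [-0.57  0.45 -0.36  0.77  0.   -2.23] w 0.1 F [-0.5 -0.2 -0. ]
shift [-0.    0.03  0.04]
turn [-0.001 -0.001  0.087] shift after [0.   0.03 0.04]
```

```bash
python3 - <<'E'
from rig import ctrl
import cv2
d=ctrl.grab_frame("wrist");cv2.imwrite("pics/w2.png",d["frame"]);d=ctrl.grab_frame("scene");cv2.imwrite("pics/s2.png",d["frame"])
import numpy as np
a=cv2.imread("pics/w2.png");b=d["frame"][150:330,160:400]
cv2.imwrite("pics/j2.png",np.hstack([cv2.resize(a,(400,300)),cv2.resize(b,(400,300))]))
E
```

```text
(no output)
```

View pics/j2.png

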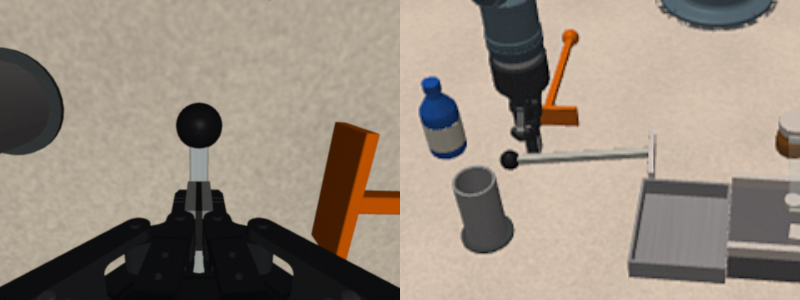

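```bash
python3 - <<'E'
import cv2,numpy as np
a=cv2.imread("pics/w2.png")[220:480,200:440];b=cv2.imread("pics/s2.png")[205:265,215:270]
cv2.imwrite("pics/j3.png",np.hstack([cv2.resize(a,(400,433),interpolation=cv2.INTER_CUBIC),cv2.resize(b,(397,433),interpolation=cv2.INTER_CUBIC)]))
E
```

```text
(no output)
```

View pics/j3.png

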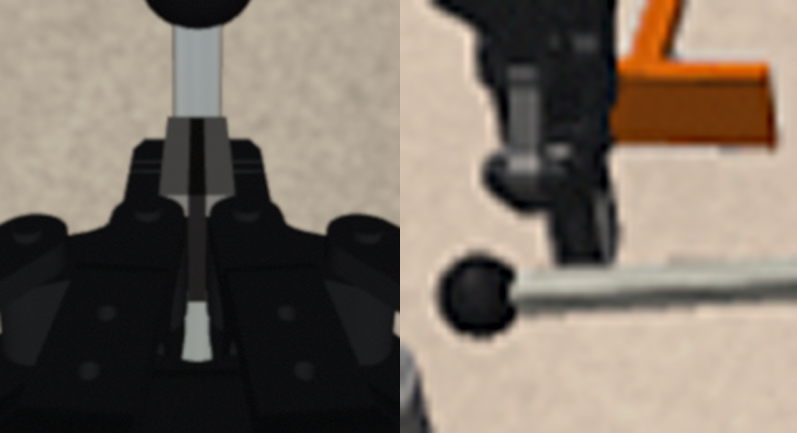

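```bash
python3 - <<'E'
from h import *
for z in(0,5,12,18,24,30): print(z,w2px("scene",[483.5,-236.7,z]).round(1))
for n,uv in(("top",(402.5,227.5)),("scene",(226,245.6))):
  print([px2w(n,uv,z).round(1).tolist() for z in(0,15,30)])
s,p,R=state();print(s["width"],s["effort"].round(2))
E
```

```text
0 [242.5 249.5]
5 [242.2 248. ]
12 [241.8 246. ]
18 [241.5 244.3]
24 [241.2 242.5]
30 [240.9 240.8]
[[488.3, -279.8, 0.0], [485.0, -277.3, 15.0], [481.7, -274.8, 30.0]]
[[473.5, -281.0, -0.0], [488.4, -274.9, 15.0], [503.2, -268.8, 30.0]]
-0.11652195491893408 [ 0.000e+00 -4.497e+01  2.222e+01 -1.000e-02  0.000e+00  0.000e+00]
```

```bash
python3 - <<'E'
from h import *
d=np.load("wrist1.npz");K=d["K"];T=np.linalg.inv(d["T"])
for x in(-11,0,11):
  for z in(-20,-5,0,14): q=T[:3,:3]@[x,0,z]+T[:3,3];q=K@q;print(x,z,(q[:2]/q[2]).round(0))
for y in (-6,6):
  s,p,R=state()
for X in ([487.5,-276.4,15],[483.5,-236.7,18],[479,-190,24],[467,-68,36]):
  q=K@(T[:3,:3]@R.inv().apply(np.array(X)-p)+T[:3,3]);print(X,(q[:2]/q[2]).round(0))
E
```

```text
-11 -20 [320. 344.]
-11 -5 [320. 324.]
-11 0 [320. 319.]
-11 14 [319. 304.]
0 -20 [320. 318.]
0 -5 [320. 300.]
0 0 [320. 295.]
0 14 [319. 282.]
11 -20 [320. 291.]
11 -5 [320. 275.]
11 0 [320. 271.]
11 14 [319. 259.]
[487.5, -276.4, 15] [318. 200.]
[483.5, -236.7, 18] [319. 294.]
[479, -190, 24] [320. 398.]
[467, -68, 36] [322. 622.]
```

```bash
python3 - <<'E'
from h import *
d=np.load("wrist1.npz");K=d["K"];T=np.linalg.inv(d["T"])
for z in(-32,-20,-10,1):
  print(z,[(lambda q:(q[:2]/q[2]).round(0).tolist())(K@(T[:3,:3]@[x,42.5,z]+T[:3,3])) for x in(11,0,-11)])
for z in(-32,-20,-10,1,14):
  print(z,[(lambda q:(q[:2]/q[2]).round(0).tolist())(K@(T[:3,:3]@[x,11,z]+T[:3,3])) for x in(11,0,-11)])
E
```

```text
-32 [[446.0, 305.0], [443.0, 334.0], [440.0, 362.0]]
-20 [[436.0, 291.0], [433.0, 318.0], [431.0, 344.0]]
-10 [[429.0, 280.0], [427.0, 306.0], [425.0, 330.0]]
1 [[422.0, 270.0], [420.0, 294.0], [418.0, 318.0]]
-32 [[353.0, 305.0], [352.0, 334.0], [351.0, 362.0]]
-20 [[350.0, 291.0], [349.0, 318.0], [349.0, 344.0]]
-10 [[348.0, 280.0], [347.0, 306.0], [347.0, 330.0]]
1 [[346.0, 270.0], [346.0, 294.0], [345.0, 318.0]]
14 [[344.0, 259.0], [344.0, 282.0], [343.0, 304.0]]
```

Emit:
{"method": "drive_tool", "body": {
  "increments": [
    {"turn": [0, 0, 0], "linear": [0, 0, 0], "claw": 0.5},
    {"turn": [0, 0, 0], "linear": [0, 0, 0], "claw": 0.5},
    {"turn": [0, 0, 0], "linear": [0, 0, 0], "claw": 0.5},
    {"turn": [0, 0, 0], "linear": [0, 0, 0.15], "claw": 0.5},
    {"turn": [0, 0, 0], "linear": [0, 0, 0.15], "claw": 0.5},
    {"turn": [0, 0, 0], "linear": [0, 0, 0.1], "claw": 0.5},
    {"turn": [0, 0, 0], "linear": [0, 0, 0], "claw": 0.5}
  ]
}}

```text
time: 6.6
tcp_pos: [482.7, -236.1, 9.7]
eef_rot: [0.0, 0.738, -0.674, -0.001]
contact_force: [-0.6, 0.5, -0.0]
width: 43.0
```

```bash
python3 - <<'E'
from rig import ctrl
import cv2,numpy as np
a=ctrl.grab_frame("wrist")["frame"];cv2.imwrite("pics/w4.png",a);b=ctrl.grab_frame("scene")["frame"];cv2.imwrite("pics/s4.png",b)
a=a[220:480,200:440];b=b[205:265,215:270]
cv2.imwrite("pics/j4.png",np.hstack([cv2.resize(a,(400,433),interpolation=cv2.INTER_CUBIC),cv2.resize(b,(397,433),interpolation=cv2.INTER_CUBIC)]))
E
```

```text
(no output)
```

View pics/j4.png

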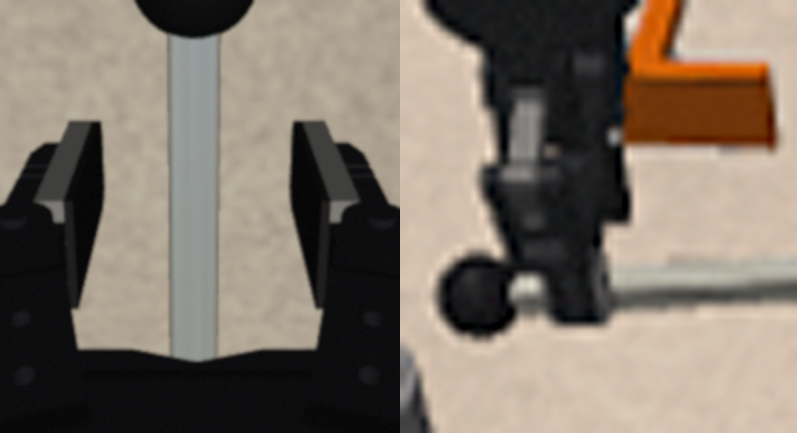

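```bash
python3 - <<'E'
from h import *
for x in (502,506,512):print(x,[ (z,w2px("scene",[x,-235,z]).round(1).tolist()) for z in(0,5,10,15,20,25)])
s,p,R=state();print(p,s["contact_force"])
E
```

```text
502 [(0, [241.5, 254.8]), (5, [241.2, 253.4]), (10, [240.9, 251.9]), (15, [240.7, 250.5]), (20, [240.4, 249.0]), (25, [240.1, 247.6])]
506 [(0, [241.1, 256.0]), (5, [240.8, 254.5]), (10, [240.6, 253.1]), (15, [240.3, 251.7]), (20, [240.0, 250.2]), (25, [239.7, 248.7])]
512 [(0, [240.6, 257.7]), (5, [240.3, 256.3]), (10, [240.0, 254.9]), (15, [239.7, 253.4]), (20, [239.5, 251.9]), (25, [239.2, 250.5])]
[ 483.07326489 -236.33195331   10.14007023] [-0.24967757  0.25993006 -0.26632272]
```

Emit:
{"method": "drive_tool", "body": {
  "increments": [
    {"turn": [0, 0, 0], "linear": [0, 0, 0.2], "claw": 0.5},
    {"turn": [0, 0, 0], "linear": [0, 0, 0.2], "claw": 0.5},
    {"turn": [0, 0, 0], "linear": [0, 0, 0.15], "claw": 0.5},
    {"turn": [0, 0, 0], "linear": [0, 0, 0], "claw": 1},
    {"turn": [0, 0, 0], "linear": [0, 0, 0], "claw": 1},
    {"turn": [0, 0, 0], "linear": [0, 0, 0], "claw": 1},
    {"turn": [0, 0, 0], "linear": [0, 0, 0], "claw": 1}
  ],
  "force": 100
}}

```text
time: 7.4
tcp_pos: [483.4, -236.5, -0.5]
eef_rot: [-0.0, 0.738, -0.674, 0.0]
contact_force: [-0.3, -0.6, 0.7]
width: 8.4
```

Emit:
{"method": "drive_tool", "body": {
  "increments": [
    {"turn": [0, 0, 0], "linear": [0, 0, 0], "claw": 1},
    {"turn": [0, 0, 0], "linear": [0, 0, 0], "claw": 1}
  ]
}}

```text
time: 7.6
tcp_pos: [483.4, -236.5, -0.5]
eef_rot: [-0.0, 0.738, -0.674, 0.0]
contact_force: [-0.8, 0.3, 1.8]
width: 9.0
```

Emit:
{"method": "drive_tool", "body": {
  "increments": [
    {"turn": [0, 0, 0], "linear": [0, 0, -0.3], "claw": 1},
    {"turn": [0, 0, 0], "linear": [0, 0, -0.6], "claw": 1},
    {"turn": [0, 0, 0], "linear": [0, 0, -0.6], "claw": 1},
    {"turn": [0, 0, 0], "linear": [0, 0, -0.6], "claw": 1},
    {"turn": [0, 0, 0], "linear": [0, 0, -0.6], "claw": 1},
    {"turn": [0, 0, 0], "linear": [0, 0, -0.6], "claw": 1},
    {"turn": [0, 0, 0], "linear": [0, 0, -0.6], "claw": 1},
    {"turn": [0, 0, 0], "linear": [0, 0, 0], "claw": 1}
  ]
}}

```text
time: 8.4
tcp_pos: [484.6, -237.3, 79.5]
eef_rot: [-0.0, 0.738, -0.674, 0.002]
contact_force: [0.5, -0.3, 0.3]
width: 8.5
```

```bash
python3 - <<'E'
from rig import ctrl
from h import *
plan([483,-236.7,18],[0.0,-1,0])
a=ctrl.grab_frame("wrist")["frame"];cv2.imwrite("pics/w5.png",a);b=ctrl.grab_frame("scene")["frame"];cv2.imwrite("pics/s5.png",b)
cv2.imwrite("pics/j5.png",np.hstack([cv2.resize(a,(400,300)),cv2.resize(b[150:330,160:400],(400,300),interpolation=cv2.INTER_CUBIC)]))
E
```

```text
t 8.4 tcp [ 484.6 -237.3   79.5] x [ 0.091 -0.996  0.002] z [ 0.003 -0.002 -1.   ] q [-0.57  0.38 -0.28  0.91  0.   -2.23] w 8.5 F [ 0.5 -0.3  0.3]
shift [-0.04  0.09  3.07]
turn [-0.003 -0.002  0.087] shift after [-0.03  0.08  3.07]
```

View pics/j5.png

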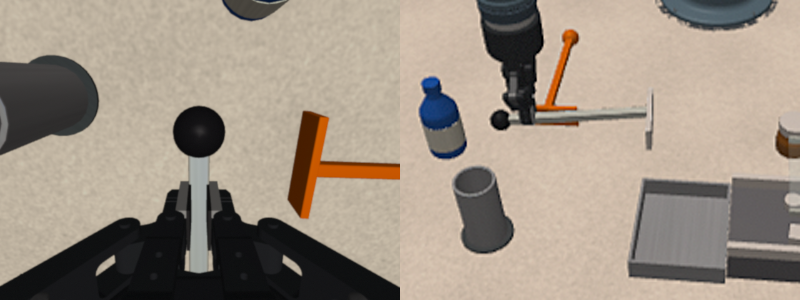

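```bash
python3 - <<'E'
from h import *
im=cv2.imread("pics/s5.png");m=(im.max(2)<45).astype('uint8');m[:,:208]=0;m[:,232:]=0;m[:205]=0;m[240:]=0
n,_,st,c=cv2.connectedComponentsWithStats(m);print(st[1:],c[1:].round(1))
print("knob exp",w2px("scene",[488.5,-277.2,95]).round(1),"orig",w2px("scene",[487.5,-276.4,15]).round(1))
u=np.array([-.0958,.995,0]);v=np.array([.995,.0958,0])
for im_,dz in(("pics/scene0.png",0),("pics/s5.png",80)):
  b=np.array([467.4,-68.5,dz])
  for s_ in(-46,46):
    for z in(0,36):print(dz,s_,z,w2px("scene",b+v*s_+[0,0,z]).round(1))
  im=cv2.imread(im_);sub=im[195:260,295:325];m=((sub.min(2)>175)&(sub.max(2).astype(int)-sub.min(2)<22)).astype('uint8')
  n,_,st,c=cv2.connectedComponentsWithStats(m);i=1+st[1:,4].argmax();print(im_,st[i]+[295,195,0,0,0],c[i]+[295,195])
E
```

```text
[[230 205   1   1   1]
 [222 206  10  10  55]
 [215 216  11  12  96]] [[230.  205. ]
 [227.3 211.3]
 [219.9 221.7]]
knob exp [219.8 221.2] orig [225.5 245.3]
0 -46 0 [310.9 236.3]
0 -46 36 [310.4 225.8]
0 46 0 [310.  262.5]
0 46 36 [309.5 252. ]
pics/scene0.png [311 243   1   5   5] [311. 245.]
80 -46 0 [309.9 212.4]
80 -46 36 [309.3 200.8]
80 46 0 [308.9 238.4]
80 46 36 [308.3 226.8]
pics/s5.png [310 218   1   4   4] [310.  219.5]
```

```bash
python3 - <<'E'
from h import *
c=lambda x,y:(185+x/2.96,180+y/2.96)
for p in[(358,229),(512,238),(333,382),(504,388)]:print("rim",px2w("scene",c(*p),32).round(1))
for p in[(516,228),(768,236),(510,345),(780,362)]:print("lip",px2w("scene",c(*p),63).round(1))
for p in[(625,265,59),(680,258,61),(676,332,59),(629,322,61)]:print("piece",px2w("scene",c(*p[:2]),p[2]).round(1))
E
```

```text
rim [527.6 -70.9  32. ]
rim [526.8  50.7  32. ]
rim [680.1 -69.4  32. ]
rim [674.4  52.2  32. ]
lip [545.9  53.6  63. ]
lip [537.8 242.2  63. ]
lip [660.5  54.6  63. ]
lip [658.9 240.6  63. ]
piece [573.2 135.7  59. ]
piece [564.4 176.1  61. ]
piece [634.8 171.   59. ]
piece [630.2 137.8  61. ]
```

Emit:
{"method": "drive_tool", "body": {
  "increments": [
    {"turn": [0, 0, 0.087], "linear": [0, 0, 0], "claw": 1},
    {"turn": [0, 0, 0], "linear": [-0.5, -0.3, 0], "claw": 1},
    {"turn": [0, 0, 0], "linear": [-0.94, -0.65, 0], "claw": 1},
    {"turn": [0, 0, 0], "linear": [-0.94, -0.65, 0], "claw": 1},
    {"turn": [0, 0, 0], "linear": [-0.94, -0.65, 0], "claw": 1},
    {"turn": [0, 0, 0], "linear": [-0.94, -0.65, 0], "claw": 1},
    {"turn": [0, 0, 0], "linear": [-0.94, -0.65, 0], "claw": 1},
    {"turn": [0, 0, 0], "linear": [-0.94, -0.65, 0], "claw": 1},
    {"turn": [0, 0, 0], "linear": [-0.94, -0.65, 0.15], "claw": 1},
    {"turn": [0, 0, 0], "linear": [-0.5, -0.6, 0.13], "claw": 1},
    {"turn": [0, 0, 0], "linear": [0, 0, 0], "claw": 1}
  ]
}}

```text
time: 9.6
tcp_pos: [593.2, -83.0, 70.7]
eef_rot: [-0.0, 0.708, -0.706, -0.0]
contact_force: [0.2, 0.0, -0.8]
width: 8.4
```

```bash
python3 - <<'E'
from h import *
plan([594,44.8,74],[0.0,-1,0])
E
```

```text
t 9.6 tcp [593.2 -83.   70.7] x [ 0.003 -1.    -0.001] z [-0.     0.001 -1.   ] q [-0.25  0.5  -0.11  0.96  0.   -1.82] w 8.4 F [ 0.2  0.  -0.8]
shift [-6.39 -0.06 -0.16]
turn [0.    0.001 0.003] shift after [-6.39 -0.04 -0.16]
```

```bash
python3 - <<'E'
from h import *
p=np.array([471.8,-207.1,155.9]);R=Ro.from_matrix(np.c_[[.034,-.999,0],[-.999,-.034,0],[0,0,-1]])
for uv in((255,360),(253,378),(83,357),(65,376)):print(uv,wr(uv,32,"wrist1.npz",p,R).round(1),wr(uv,0,"wrist1.npz",p,R).round(1))
im=cv2.imread("pics/top0.png")
from rig import ctrl
d=ctrl.grab_frame("top")["frame"];cv2.imwrite("pics/t6.png",d)
e=ctrl.grab_frame("scene")["frame"]
cv2.imwrite("pics/j6.png",np.vstack([cv2.resize(d[150:245,190:390],(631,300),interpolation=cv2.INTER_CUBIC),cv2.resize(e[195:325,240:513],(631,300),interpolation=cv2.INTER_CUBIC)]))
E
```

```text
(255, 360) [518.3 -92.8  32. ] [523.3 -71.6   0. ]
(253, 378) [520.1 -76.2  32. ] [525.2 -53.1   0. ]
(83, 357) [653.9 -90.9  32. ] [674.2 -69.5   0. ]
(65, 376) [670.6 -72.9  32. ] [692.8 -49.5   0. ]
```

View pics/j6.png

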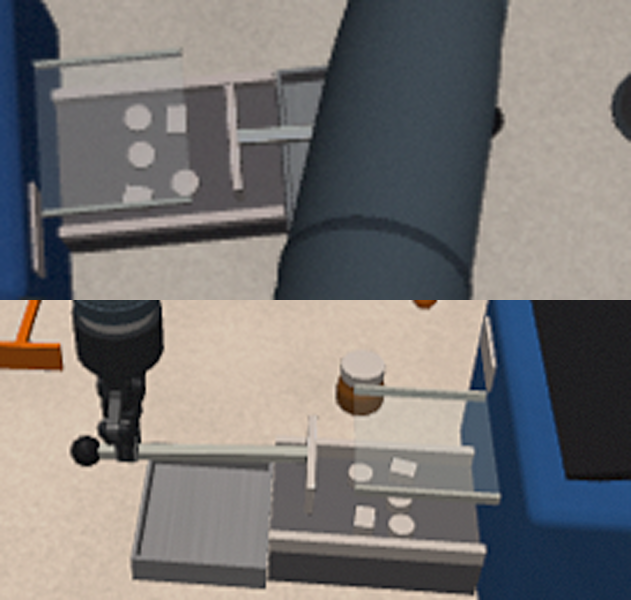

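Emit:
{"method": "drive_tool", "body": {
  "increments": [
    {"turn": [0, 0, 0], "linear": [-0.6, -0.09, -0.1], "claw": 1},
    {"turn": [0, 0, 0], "linear": [-0.9, 0, 0], "claw": 1},
    {"turn": [0, 0, 0], "linear": [-0.9, 0, 0], "claw": 1},
    {"turn": [0, 0, 0], "linear": [-0.9, 0, 0], "claw": 1},
    {"turn": [0, 0, 0], "linear": [-0.9, 0, 0], "claw": 1},
    {"turn": [0, 0, 0], "linear": [-0.9, 0, 0], "claw": 1},
    {"turn": [0, 0, 0], "linear": [-0.9, 0, 0], "claw": 1},
    {"turn": [0, 0, 0], "linear": [-0.4, 0, 0], "claw": 1},
    {"turn": [0, 0, 0], "linear": [0, 0, 0], "claw": 1}
  ]
}}

```text
time: 10.6
tcp_pos: [593.7, 44.9, 73.8]
eef_rot: [-0.0, 0.708, -0.706, -0.0]
contact_force: [-0.1, -0.4, -0.1]
width: 8.5
```

```bash
python3 - <<'E'
from h import *
plan([595,46,46],[0.0,-1,0])
E
```

```text
t 10.6 tcp [593.7  44.9  73.8] x [ 0.002 -1.    -0.   ] z [-0.  0. -1.] q [-0.03  0.49 -0.12  0.96  0.   -1.6 ] w 8.5 F [-0.1 -0.4 -0.1]
shift [-0.06 -0.07  1.39]
turn [0.    0.    0.002] shift after [-0.06 -0.07  1.39]
```

Emit:
{"method": "drive_tool", "body": {
  "increments": [
    {"turn": [0, 0, 0], "linear": [-0.05, -0.07, 0.5], "claw": 1},
    {"turn": [0, 0, 0], "linear": [0, 0, 0.5], "claw": 1},
    {"turn": [0, 0, 0], "linear": [0, 0, 0.35], "claw": 1},
    {"turn": [0, 0, 0], "linear": [0, 0, 0], "claw": 1}
  ]
}}

```text
time: 11.0
tcp_pos: [594.1, 43.6, 44.8]
eef_rot: [-0.001, -0.707, 0.708, 0.001]
contact_force: [0.2, 0.1, -0.3]
width: 8.6
```

Emit:
{"method": "drive_tool", "body": {
  "increments": [
    {"turn": [0, 0, 0], "linear": [0.25, 0, 0], "claw": 1},
    {"turn": [0, 0, 0], "linear": [0.5, 0, 0], "claw": 1},
    {"turn": [0, 0, 0], "linear": [0.5, 0, 0], "claw": 1},
    {"turn": [0, 0, 0], "linear": [0.5, 0, 0], "claw": 1},
    {"turn": [0, 0, 0], "linear": [0.5, 0, 0], "claw": 1},
    {"turn": [0, 0, 0], "linear": [0.5, 0, 0], "claw": 1},
    {"turn": [0, 0, 0], "linear": [0.5, 0, 0], "claw": 1},
    {"turn": [0, 0, 0], "linear": [0.5, 0, 0], "claw": 1},
    {"turn": [0, 0, 0], "linear": [0.5, 0, 0], "claw": 1},
    {"turn": [0, 0, 0], "linear": [0.5, 0, 0], "claw": 1},
    {"turn": [0, 0, 0], "linear": [0.5, 0, 0], "claw": 1},
    {"turn": [0, 0, 0], "linear": [0.5, 0, 0], "claw": 1},
    {"turn": [0, 0, 0], "linear": [0.5, 0, 0], "claw": 1},
    {"turn": [0, 0, 0], "linear": [0.5, 0, 0], "claw": 1},
    {"turn": [0, 0, 0], "linear": [0.5, 0, 0], "claw": 1},
    {"turn": [0, 0, 0], "linear": [0.5, 0, 0], "claw": 1},
    {"turn": [0, 0, 0], "linear": [0.5, 0, 0], "claw": 1},
    {"turn": [0, 0, 0], "linear": [0.5, 0, 0], "claw": 1},
    {"turn": [0, 0, 0], "linear": [0.5, 0, 0], "claw": 1},
    {"turn": [0, 0, 0], "linear": [0.5, 0, 0], "claw": 1}
  ]
}}

```text
time: 13.0
tcp_pos: [595.4, -151.7, 46.7]
eef_rot: [0.0, -0.707, 0.707, 0.0]
contact_force: [-0.1, -0.1, -1.0]
width: 8.6
```

```bash
python3 - <<'E'
from rig import ctrl
from h import *
plan([594,-140,80],[0.0,-1,0])
d=ctrl.grab_frame("top")["frame"];cv2.imwrite("pics/t7.png",d)
e=ctrl.grab_frame("scene")["frame"];cv2.imwrite("pics/s7.png",e)
cv2.imwrite("pics/j7.png",np.vstack([cv2.resize(d[150:245,190:390],(631,300),interpolation=cv2.INTER_CUBIC),cv2.resize(e[195:325,240:513],(631,300),interpolation=cv2.INTER_CUBIC)]))
E
```

```text
t 13.0 tcp [ 595.4 -151.7   46.7] x [-0. -1. -0.] z [ 0.  0. -1.] q [-0.35  0.55 -0.09  0.92  0.   -1.92] w 8.6 F [-0.1 -0.1 -1. ]
shift [-0.59  0.07 -1.67]
turn [-0.  0. -0.] shift after [-0.59  0.07 -1.67]
```

View pics/j7.png

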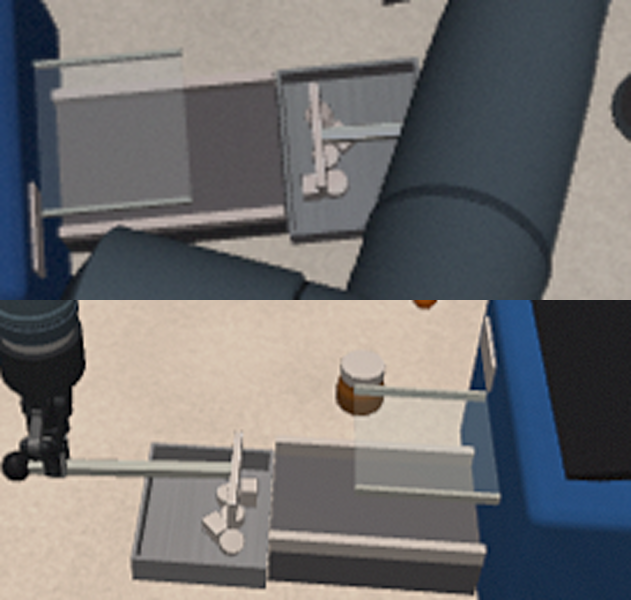

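Emit:
{"method": "drive_tool", "body": {
  "increments": [
    {"turn": [0, 0, 0], "linear": [0, 0.4, -0.6], "claw": 1},
    {"turn": [0, 0, 0], "linear": [0.3, 0.9, -0.4], "claw": 1},
    {"turn": [0, 0, 0], "linear": [0.3, 0.9, 0], "claw": 1},
    {"turn": [0, 0, 0], "linear": [0.3, 0.9, 0], "claw": 1},
    {"turn": [0, 0, 0], "linear": [0.3, 0.9, 0], "claw": 1},
    {"turn": [0, 0, 0], "linear": [0.3, 0.9, 0], "claw": 1},
    {"turn": [0, 0, 0], "linear": [0.3, 0.9, 0], "claw": 1},
    {"turn": [0, 0, 0], "linear": [0.3, 0.9, 0], "claw": 1},
    {"turn": [0, 0, 0], "linear": [0.3, 0.6, 0.6], "claw": 1},
    {"turn": [0, 0, 0], "linear": [0, 0, 0.9], "claw": 1},
    {"turn": [0, 0, 0], "linear": [0, 0, 0.9], "claw": 1},
    {"turn": [0, 0, 0], "linear": [0, 0, 0.4], "claw": 1},
    {"turn": [0, 0, 0], "linear": [0, 0, 0], "claw": 1}
  ]
}}

```text
time: 14.4
tcp_pos: [448.3, -197.9, 10.3]
eef_rot: [0.0, 0.707, -0.707, -0.001]
contact_force: [0.3, -0.6, -0.8]
width: 8.3
```

```bash
python3 - <<'E'
from h import *
plan([450,-200,0],[0.0,-1,0])
E
```

```text
t 14.4 tcp [ 448.3 -197.9   10.3] x [ 0.    -1.    -0.001] z [-0.002  0.001 -1.   ] q [-0.55  0.38 -0.49  0.7   0.   -2.12] w 8.3 F [ 0.3 -0.6 -0.8]
shift [ 0.11 -0.08  0.51]
turn [0.002 0.001 0.   ] shift after [ 0.11 -0.08  0.51]
```

Emit:
{"method": "drive_tool", "body": {
  "increments": [
    {"turn": [0, 0, 0], "linear": [0, 0, 0.25], "claw": 1},
    {"turn": [0, 0, 0], "linear": [0, 0, 0.2], "claw": 1},
    {"turn": [0, 0, 0], "linear": [0, 0, 0.07], "claw": 1},
    {"turn": [0, 0, 0], "linear": [0, 0, 0], "claw": 1},
    {"turn": [0, 0, 0], "linear": [0, 0, 0], "claw": 1}
  ]
}}

```text
time: 14.9
tcp_pos: [449.6, -198.8, 0.5]
eef_rot: [0.0, -0.707, 0.707, -0.0]
contact_force: [-0.7, -0.9, -0.8]
width: 8.5
```

Emit:
{"method": "drive_tool", "body": {
  "increments": [
    {"turn": [0, 0, 0], "linear": [0, 0, 0.05], "claw": 1},
    {"turn": [0, 0, 0], "linear": [0, 0, 0], "claw": 1},
    {"turn": [0, 0, 0], "linear": [0, 0, 0], "claw": 0.8},
    {"turn": [0, 0, 0], "linear": [0, 0, 0], "claw": 0.6},
    {"turn": [0, 0, 0], "linear": [0, 0, 0], "claw": 0.5},
    {"turn": [0, 0, 0], "linear": [0, 0, 0], "claw": 0.5},
    {"turn": [0, 0, 0], "linear": [0, 0, -0.4], "claw": 0.5},
    {"turn": [0, 0, 0], "linear": [0, 0, -0.9], "claw": 0.5},
    {"turn": [0, 0, 0], "linear": [0, 0, -0.9], "claw": 0.5},
    {"turn": [0, 0, 0], "linear": [0, 0, -0.9], "claw": 0.5},
    {"turn": [0, 0, 0], "linear": [0, 0, -0.9], "claw": 0.5},
    {"turn": [0, 0, 0], "linear": [-0.9, 0, 0], "claw": 0.5},
    {"turn": [0, 0, 0], "linear": [-1, 0, 0], "claw": 0.5},
    {"turn": [0, 0, 0], "linear": [-1, 0, 0], "claw": 0.5},
    {"turn": [0, 0, 0], "linear": [-1, 0, 0], "claw": 0.5},
    {"turn": [0, 0, 0], "linear": [-1, 0, 0], "claw": 0.5},
    {"turn": [0, 0, 0], "linear": [-1, 0, 0], "claw": 0.5},
    {"turn": [0, 0, 0], "linear": [0, 0, 0], "claw": 0.5}
  ]
}}

```text
time: 16.7
tcp_pos: [449.0, -79.0, 79.7]
eef_rot: [-0.0, 0.708, -0.706, -0.0]
contact_force: [-0.0, -0.7, -0.6]
width: 42.4
```

```bash
python3 - <<'E'
from h import *
from rig import ctrl
plan([449.7,-79,5],[0.0,-1,0])
s,p,R=state()
a=ctrl.grab_frame("wrist")["frame"];cv2.imwrite("pics/w8.png",a)
m=(a.max(2)<45).astype('uint8');n,_,st,c=cv2.connectedComponentsWithStats(m)
for i in range(1,n):
    if 250<st[i,4]<5000:print(st[i],c[i].round(1),wr(c[i],15,"wrist1.npz",p,R).round(1))
# rod columns per row
hsv=cv2.cvtColor(a,cv2.COLOR_BGR2HSV)
rod=((a[...,0].astype(int)-a[...,2])>-6)&(a.min(2)>100)
for r in range(0,480,25):
    x=np.where(rod[r])[0]; print(r,len(x),(x.min(),np.median(x),x.max()) if len(x) else "")
E
```

```text
t 16.7 tcp [449.  -79.   79.7] x [ 0.003 -1.    -0.001] z [-0.     0.001 -1.   ] q [-0.31  0.24 -0.49  0.85  0.   -1.89] w 42.4 F [-0.  -0.7 -0.6]
shift [ 0.   -0.04  3.74]
turn [0.    0.001 0.002] shift after [ 0.   -0.04  3.74]
0 23 (np.int64(306), np.float64(317.0), np.int64(328))
25 22 (np.int64(306), np.float64(316.5), np.int64(327))
50 22 (np.int64(306), np.float64(316.5), np.int64(327))
75 21 (np.int64(306), np.float64(316.0), np.int64(326))
100 21 (np.int64(306), np.float64(316.0), np.int64(326))
125 20 (np.int64(307), np.float64(316.5), np.int64(326))
150 19 (np.int64(307), np.float64(316.0), np.int64(325))
175 19 (np.int64(307), np.float64(316.0), np.int64(325))
200 19 (np.int64(307), np.float64(316.0), np.int64(325))
225 18 (np.int64(307), np.float64(315.5), np.int64(324))
250 18 (np.int64(307), np.float64(315.5), np.int64(324))
275 191 (np.int64(0), np.float64(95.0), np.int64(324))
300 185 (np.int64(0), np.float64(92.0), np.int64(323))
325 185 (np.int64(0), np.float64(92.0), np.int64(184))
350 158 (np.int64(0), np.float64(107.5), np.int64(186))
375 18 (np.int64(0), np.float64(8.5), np.int64(17))
400 22 (np.int64(0), np.float64(10.5), np.int64(57))
425 0 
450 0 
475 0
```

Emit:
{"method": "drive_tool", "body": {
  "increments": [
    {"turn": [0, 0, 0], "linear": [0, -0.1, 0.6], "claw": 0.5},
    {"turn": [0, 0, 0], "linear": [0, 0, 0.9], "claw": 0.5},
    {"turn": [0, 0, 0], "linear": [0, 0, 0.9], "claw": 0.5},
    {"turn": [0, 0, 0], "linear": [0, 0, 0.9], "claw": 0.5},
    {"turn": [0, 0, 0], "linear": [0, 0, 0.45], "claw": 0.5},
    {"turn": [0, 0, 0], "linear": [0, 0, 0], "claw": 0.5},
    {"turn": [0, 0, 0], "linear": [0, 0, 0], "claw": 0.8},
    {"turn": [0, 0, 0], "linear": [0, 0, 0], "claw": 1},
    {"turn": [0, 0, 0], "linear": [0, 0, 0], "claw": 1},
    {"turn": [0, 0, 0], "linear": [0, 0, 0], "claw": 1},
    {"turn": [0, 0, 0], "linear": [0, 0, 0], "claw": 1}
  ],
  "force": 110
}}

```text
time: 17.85
tcp_pos: [452.6, -81.3, 5.4]
eef_rot: [0.0, -0.707, 0.707, -0.001]
contact_force: [-1.0, -0.5, 6.5]
width: 8.4
```

Emit:
{"method": "drive_tool", "body": {
  "increments": [
    {"turn": [0, 0, 0], "linear": [0, 0, -0.4], "claw": 1},
    {"turn": [0, 0, 0], "linear": [0, 0, -0.8], "claw": 1},
    {"turn": [0, 0, 0], "linear": [0, 0, -1], "claw": 1},
    {"turn": [0, 0, 0], "linear": [0, 0, -1], "claw": 1},
    {"turn": [0, 0, 0], "linear": [0.83, -0.54, -1], "claw": 1},
    {"turn": [0, 0, 0], "linear": [0.83, -0.54, -1], "claw": 1},
    {"turn": [0, 0, 0], "linear": [0.83, -0.54, -1], "claw": 1},
    {"turn": [0, 0, 0], "linear": [0.83, -0.54, -1], "claw": 1},
    {"turn": [0, 0, 0], "linear": [0.83, -0.54, -1], "claw": 1},
    {"turn": [0, 0, 0], "linear": [0.83, -0.54, -1], "claw": 1},
    {"turn": [0, 0, 0], "linear": [0.83, -0.54, -1], "claw": 1},
    {"turn": [0, 0, 0], "linear": [0.83, -0.54, 0], "claw": 1},
    {"turn": [0, 0, 0], "linear": [0.83, -0.54, 0], "claw": 1},
    {"turn": [0, 0, 0], "linear": [0.83, -0.54, 0], "claw": 1},
    {"turn": [0, 0, 0.14], "linear": [0, 0, 0], "claw": 1},
    {"turn": [0, 0, 0.14], "linear": [0, 0, 0], "claw": 1},
    {"turn": [0, 0, 0.14], "linear": [0, 0, 0], "claw": 1},
    {"turn": [0, 0, 0.14], "linear": [0, 0, 0], "claw": 1},
    {"turn": [0, 0, 0.14], "linear": [0, 0, 0], "claw": 1},
    {"turn": [0, 0, 0.14], "linear": [0, 0, 0], "claw": 1}
  ]
}}

```text
time: 19.85
tcp_pos: [559.1, -246.5, 208.5]
eef_rot: [-0.0, -0.336, 0.942, 0.0]
contact_force: [-0.6, -0.8, -0.1]
width: 8.6
```

```bash
cat >> h.py <<'E'
k=np.array([157.5,0,-9.6]);d_=np.array([.868,-.497,0]);up=np.array([0,0,1.])
def upright(knob,psi_d=d_):
    c,s=np.cos(.0713),np.sin(.0713);z=c*psi_d-s*up;x=-c*up-s*psi_d
    R=np.c_[x,np.cross(z,x),z];return np.array(knob)-R@k,x,z
E
python3 - <<'E'
from h import *
from rig import ctrl
plan([560,-247.7,210],[-.868,.497,0])
for h in(21,150):print("target TCP",upright(np.array([612,-277.5,h])+6*d_)[0].round(1))
e=ctrl.grab_frame("scene")["frame"];cv2.imwrite("pics/s9.png",e)
E
```

```text
t 19.85 tcp [ 559.1 -246.5  208.5] x [-0.774 -0.633 -0.   ] z [-0.     0.001 -1.   ] q [-0.52  0.46  0.18  1.3   0.   -1.2 ] w 8.6 F [-0.6 -0.8 -0.1]
shift [ 0.   -0.08 -0.08]
turn [ 1.000e-03 -0.000e+00  1.151e+00] shift after [-0.07 -0.03 -0.08]
target TCP [ 635.3 -290.8  177.4]
target TCP [ 635.3 -290.8  306.4]
```

Emit:
{"method": "drive_tool", "body": {
  "increments": [
    {"turn": [0, 0, 0.128], "linear": [0, 0, 0], "claw": 1},
    {"turn": [0, 0, 0.128], "linear": [0, 0, 0], "claw": 1},
    {"turn": [0, 0, 0.128], "linear": [0, 0, 0], "claw": 1},
    {"turn": [0, 0, 0.128], "linear": [0, 0, 0], "claw": 1},
    {"turn": [0, 0, 0.128], "linear": [0, 0, -0.2], "claw": 1},
    {"turn": [0, 0, 0.128], "linear": [0, 0, -0.2], "claw": 1},
    {"turn": [0, 0, 0.128], "linear": [0, 0, -0.3], "claw": 1},
    {"turn": [0, 0, 0.128], "linear": [0, 0, -0.3], "claw": 1},
    {"turn": [0, 0, 0.127], "linear": [0, 0, -0.4], "claw": 1},
    {"turn": [0, -0.1, 0], "linear": [0, 0, -0.8], "claw": 1},
    {"turn": [0, -0.12, 0], "linear": [-0.3, 0, -0.8], "claw": 1},
    {"turn": [0, -0.12, 0], "linear": [-0.5, 0, -0.6], "claw": 1},
    {"turn": [0, -0.12, 0], "linear": [-0.6, 0, -0.4], "claw": 1},
    {"turn": [0, -0.12, 0], "linear": [-0.6, 0, 0], "claw": 1},
    {"turn": [0, 0, 0], "linear": [0, 0, 0], "claw": 1}
  ]
}}

```text
time: 21.4
tcp_pos: [579.9, -258.0, 293.3]
eef_rot: [0.285, 0.242, 0.924, -0.075]
contact_force: [-1.6, 1.1, -1.8]
width: 8.6
```

```bash
python3 - <<'E'
from h import *
t,x,z=upright(np.array([612,-277.5,150])+6*d_);plan(t,x,z)
E
```

```text
t 21.4 tcp [ 579.9 -258.   293.3] x [-0.72   0.404 -0.564] z [ 0.491 -0.277 -0.826] q [-0.52 -0.02 -0.42  0.58  0.   -0.01] w 8.6 F [-1.6  1.1 -1.8]
shift [-3.03 -0.07  1.27]
turn [ 0.006 -0.86   0.005] shift after [-0.89 -0.05  3.16]
```

Emit:
{"method": "drive_tool", "body": {
  "increments": [
    {"turn": [0, -0.12, 0], "linear": [-0.4, 0, 0.2], "claw": 1},
    {"turn": [0, -0.125, 0], "linear": [-0.4, 0, 0.2], "claw": 1},
    {"turn": [0, -0.125, 0], "linear": [-0.4, 0, 0.3], "claw": 1},
    {"turn": [0, -0.125, 0], "linear": [-0.2, 0, 0.3], "claw": 1},
    {"turn": [0, -0.125, 0], "linear": [-0.1, 0, 0.3], "claw": 1},
    {"turn": [0, -0.125, 0], "linear": [0, 0, 0.3], "claw": 1},
    {"turn": [0, -0.115, 0], "linear": [0, 0, 0.3], "claw": 1},
    {"turn": [0, 0, 0], "linear": [0, 0, 0], "claw": 1}
  ]
}}

```text
time: 22.2
tcp_pos: [682.9, -306.7, 328.8]
eef_rot: [0.604, 0.2, 0.754, -0.163]
contact_force: [-0.4, 0.4, -1.9]
width: 8.5
```

```bash
python3 - <<'E'
from h import *
from rig import ctrl
t,x,z=upright(np.array([612,-277.5,150])+6*d_);plan(t,x,z)
s,p,R=state();kw=R.apply(k)+p;print("knob model",kw.round(1))
for n in("top","scene"):
    f=ctrl.grab_frame(n)["frame"];cv2.imwrite(f"pics/{n}10.png",f);u,v=w2px(n,kw);x0,y0=int(u),int(v)
    m=(f[y0-25:y0+26,x0-25:x0+26].max(2)<45).astype('uint8');N,_,st,c=cv2.connectedComponentsWithStats(m)
    print(n,(u,v),[(st[i].tolist(),(c[i]+[x0-25,y0-25]).round(1).tolist()) for i in range(1,N) if st[i,4]>20])
E
```

```text
t 22.2 tcp [ 682.9 -306.7  328.8] x [-0.19   0.105 -0.976] z [ 0.846 -0.487 -0.217] q [-0.5   0.15 -1.01 -0.94 -0.03  0.  ] w 8.5 F [-0.4  0.4 -1.9]
shift [ 1.63 -0.5  -2.16]
turn [-0.001 -0.141  0.003] shift after [ 1.29 -0.5  -2.38]
knob model [ 644.9 -285.5  177.1]
top (np.float64(406.59193848741035), np.float64(150.70766628988653)) [([0, 0, 51, 51, 1660], [405.5, 148.6])]
scene (np.float64(189.018059643195), np.float64(241.9699771692778)) [([19, 20, 15, 14, 122], [190.7, 243.1])]
```

```bash
cat > kin.py <<'E'
import numpy as np
from scipy.optimize import least_squares
from h import *
D=[([1.007,.377,.081,1.274,0,1.46],[252.084,516.839,216.329]),([1.0067,.3779,.0800,1.2744,0,1.4605],[251.8,516.4,215.6]),
([-.54,.28,-.21,1.08,0,-2.14],[471.8,-207.1,155.9]),([-.57,.45,-.36,.77,0,-2.23],[483.7,-236.7,18.9]),([-.57,.38,-.28,.91,0,-2.23],[484.6,-237.3,79.5]),
([-.25,.5,-.11,.96,0,-1.82],[593.2,-83,70.7]),([-.03,.49,-.12,.96,0,-1.6],[593.7,44.9,73.8]),([-.35,.55,-.09,.92,0,-1.92],[595.4,-151.7,46.7]),
([-.55,.38,-.49,.7,0,-2.12],[448.3,-197.9,10.3]),([-.31,.24,-.49,.85,0,-1.89],[449,-79,79.7]),([-.52,.46,.18,1.3,0,-1.2],[559.1,-246.5,208.5]),
([-.52,-.02,-.42,.58,0,-.01],[579.9,-258,293.3])]
s,p,R=state();D.append((s["qpos"],p))
def fk(P,q,s5=1):
    A,B,C,Dd,L,g,e,d0=P;p=q[1]-q[2];th=p+q[3]           # th: 0 horizontal, pi/2 down
    r=A*np.sin(q[1])+B*np.cos(q[1])+C*np.sin(p)+Dd*np.cos(p)
    z=d0+A*np.cos(q[1])-B*np.sin(q[1])+C*np.cos(p)-Dd*np.sin(p)
    t=np.array([np.cos(th),0,-np.sin(th)]);a=np.array([np.sin(th),0,np.cos(th)]);n=np.array([0,1,0])
    tz=np.cos(q[4])*t+s5*np.sin(q[4])*n
    X=np.array([r,0,z])+e*n+g*a+L*tz
    R1=Ro.from_euler('z',q[0]);y0=np.cos(q[4])*n-s5*np.sin(q[4])*t
    M=Ro.from_matrix(np.c_[-a,np.cross(tz,-a),tz])*Ro.from_euler('z',q[5])
    return R1.apply(X),R1*M
def fit():
    f=lambda P:np.concatenate([fk(P,np.array(q))[0]-np.array(x) for q,x in D]+[1e-2*(np.array(P)-P0)])
    P0=np.array([300,0,0,300,250,0,62,150.]);return least_squares(f,P0)
E
python3 - <<'E'
from kin import *
r=fit();print(r.x.round(1),np.abs(r.fun).max().round(1));np.save("P.npy",r.x)
x,M=fk(r.x,s["qpos"]);print(s["qpos"].round(3),x.round(1),p.round(1));print(M.as_matrix().round(2),R.as_matrix().round(2))
E
```

```text
[490.3   4.3  73.1 381.7 460.8   1.2  63.7 263.9] 5.1
[-0.496  0.141 -1.015 -0.932 -0.026  0.003] [ 678.8 -308.   328.3] [ 680.3 -305.4  328.5]
[[-0.19  0.5   0.85]
 [ 0.11  0.87 -0.49]
 [-0.98 -0.   -0.22]] [[-0.19  0.5   0.85]
 [ 0.11  0.87 -0.49]
 [-0.98 -0.   -0.22]]
```

```bash
cat >> kin.py <<'E'
lo=np.array([-2.72,-.84,-1.02,-1.77,-1.37,-3.14]);hi=np.array([2.72,1.66,1.22,2.12,1.28,3.14])
def ik(P,t,x,z,q0):
    T=Ro.from_matrix(np.c_[x,np.cross(z,x),z])
    f=lambda q:(lambda X,M:np.r_[(X-t)/100,3*(M.inv()*T).as_rotvec()])(*fk(P,q))
    r=least_squares(f,np.clip(q0,lo+.01,hi-.01),bounds=(lo,hi));return r.x,np.abs(r.fun).max()
E
python3 - <<'E'
from kin import *
P=np.load("P.npy")
for psi in(-.7,-.8,-.9,-1.0,-1.1,-1.2):
  d=np.array([np.cos(psi),np.sin(psi),0])
  for h in(21,150):
    t,x,z=upright(np.array([612,-277.5,h])+6*d,d);q,e=ik(P,t,x,z,s["qpos"]+[.3,0,0,0,-.6,0]);print(psi,h,t.round(0),q.round(2),e.round(3))
E
```

```text
-0.7 21 [ 632. -295.  177.] [-0.08  0.84 -1.02 -1.77 -0.71  0.05] 0.284
-0.7 150 [ 632. -295.  306.] [-0.11  0.36 -1.02 -1.24 -0.66  0.08] 0.232
-0.8 21 [ 631. -297.  177.] [-0.05  0.83 -1.02 -1.76 -0.79  0.06] 0.118
-0.8 150 [ 631. -297.  306.] [-0.06  0.41 -1.02 -1.31 -0.77  0.08] 0.094
-0.9 21 [ 629. -298.  177.] [-0.01  0.81 -0.99 -1.69 -0.89  0.09] 0.0
-0.9 150 [ 629. -298.  306.] [-0.01  0.44 -0.98 -1.31 -0.89  0.09] 0.0
-1.0 21 [ 626. -300.  177.] [ 0.06  0.81 -0.89 -1.56 -1.06  0.13] 0.0
-1.0 150 [ 626. -300.  306.] [ 0.06  0.48 -0.88 -1.22 -1.06  0.13] 0.0
-1.1 21 [ 624. -301.  177.] [ 0.11  0.83 -0.78 -1.4  -1.2   0.18] 0.0
-1.1 150 [ 624. -301.  306.] [ 0.11  0.53 -0.77 -1.1  -1.2   0.18] 0.0
-1.2 21 [ 622. -302.  177.] [ 0.13  0.85 -0.66 -1.21 -1.32  0.29] 0.0
-1.2 150 [ 622. -302.  306.] [ 0.13  0.58 -0.65 -0.93 -1.32  0.29] 0.0
```

Emit:
{"method": "drive_tool", "body": {
  "increments": [
    {"turn": [0.111, 0, 0.025], "linear": [0, 0, 0], "claw": 1},
    {"turn": [0.111, 0, 0.025], "linear": [0, 0, 0], "claw": 1},
    {"turn": [0.111, 0, 0.025], "linear": [0, 0, 0], "claw": 1},
    {"turn": [0.111, 0, 0.025], "linear": [0, 0, 0], "claw": 1},
    {"turn": [0, -0.07, 0], "linear": [0, 0, 0], "claw": 1},
    {"turn": [0, -0.07, 0], "linear": [0, 0, 0], "claw": 1},
    {"turn": [0, 0, 0], "linear": [0, 0, 0], "claw": 1}
  ]
}}

```text
time: 23.0
tcp_pos: [679.4, -304.4, 329.5]
eef_rot: [0.597, 0.35, 0.644, -0.326]
contact_force: [-0.0, 0.2, -2.3]
width: 9.0
```

```bash
cat > look.py <<'E'
from kin import *
from rig import ctrl
import sys
h=float(sys.argv[1]);d=np.array([np.cos(-1),np.sin(-1),0])
t,x,z=upright(np.array([612,-277.5,h])+6*d,d);print("target",t.round(1));plan(t,x,z)
s,p,R=state();kw=R.apply(k)+p;print("knob model",kw.round(1),"rod tilt deg",np.degrees(np.arccos((R.apply([-210,0,-15])/210.5)[2])).round(1))
print("fk err",(fk(np.load("P.npy"),s["qpos"])[0]-p).round(1))
f=ctrl.grab_frame("scene")["frame"];cv2.imwrite(f"pics/scene_{s['time']:.2f}.png",f);u,v=w2px("scene",kw);x0,y0=int(u),int(v)
m=(f[y0-25:y0+26,x0-25:x0+26].max(2)<45).astype('uint8');N,_,st,c=cv2.connectedComponentsWithStats(m)
print((u.round(1),v.round(1)),[(st[i].tolist(),(c[i]+[x0-25,y0-25]).round(1).tolist()) for i in range(1,N) if st[i,4]>20])
E
python3 look.py 140
```

```text
target [ 626.5 -300.   296.4]
t 23.0 tcp [ 679.4 -304.4  329.5] x [-0.042  0.061 -0.997] z [ 0.541 -0.838 -0.074] q [-0.19  0.39 -0.91 -1.2  -0.81  0.08] w 9.0 F [-0.   0.2 -2.3]
shift [ 1.78 -2.1  -1.49]
turn [ 0.002 -0.003  0.002] shift after [ 1.77 -2.11 -1.49]
knob model [ 667.6 -286.7  173.2] rod tilt deg nan
fk err [-60.9 -87.3   3.4]
(np.float64(185.3), np.float64(251.3)) [([19, 20, 14, 14, 124], [185.8, 253.1])]look.py:6: RuntimeWarning: invalid value encountered in arccos
  s,p,R=state();kw=R.apply(k)+p;print("knob model",kw.round(1),"rod tilt deg",np.degrees(np.arccos((R.apply([-210,0,-15])/210.5)[2])).round(1))
```

```bash
sed -i 's/X=np.array(\[r,0,z\])+e\*n+g\*a+L\*tz/X=np.array([r,0,z])+e*n+g*a+L4*t+(L-L4)*tz/; s/^def fk/L4=135\ndef fk/' kin.py; python3 - <<'E'
from kin import *
P=np.load("P.npy")
print((fk(P,s["qpos"])[0]-p).round(1))
for psi in(-.9,-1.0,-1.1,-1.2):
  d=np.array([np.cos(psi),np.sin(psi),0])
  for h in(21,140):
    t,x,z=upright(np.array([612,-277.5,h])+4*d,d);q,e=ik(P,t,x,z,s["qpos"]);print(psi,h,t.round(0),q.round(2),e.round(3))
E
```

```text
[-2.1  0.7 -1. ]
-0.9 21 [ 627. -297.  177.] [-0.2   0.83 -1.02 -1.77 -0.77  0.05] 0.242
-0.9 140 [ 627. -297.  296.] [-0.21  0.37 -1.02 -1.24 -0.74  0.1 ] 0.186
-1.0 21 [ 625. -298.  177.] [-0.18  0.82 -1.02 -1.74 -0.85  0.07] 0.105
-1.0 140 [ 625. -298.  296.] [-0.18  0.42 -1.02 -1.31 -0.84  0.09] 0.075
-1.1 21 [ 623. -300.  177.] [-0.16  0.8  -1.01 -1.68 -0.94  0.1 ] 0.0
-1.1 140 [ 623. -300.  296.] [-0.16  0.45 -0.99 -1.32 -0.94  0.1 ] 0.0
-1.2 21 [ 621. -301.  177.] [-0.12  0.78 -0.93 -1.57 -1.07  0.13] 0.0
-1.2 140 [ 621. -301.  296.] [-0.12  0.46 -0.92 -1.24 -1.07  0.13] 0.0
```

Emit:
{"method": "drive_tool", "body": {
  "increments": [
    {"turn": [0.12, 0, 0.009], "linear": [0, 0, 0], "claw": 1},
    {"turn": [0.12, 0, 0.009], "linear": [0, 0, 0], "claw": 1},
    {"turn": [0, 0, 0], "linear": [0, 0, 0], "claw": 1}
  ]
}}

```text
time: 23.35
tcp_pos: [682.6, -304.0, 335.5]
eef_rot: [0.553, 0.429, 0.593, -0.397]
contact_force: [1.0, 0.5, -0.1]
width: 8.6
```

```bash
sed -i 's/np.cos(-1),np.sin(-1)/np.cos(-1.25),np.sin(-1.25)/; s/+6\*d,d/+4*d,d/; s/np.arccos(\(.*\)\[2\])/np.arccos(min(1,\1[2]))/' look.py; python3 look.py 150
```

```text
target [ 619.8 -301.   306.4]
t 23.35 tcp [ 682.6 -304.   335.5] x [-0.02   0.069 -0.997] z [ 0.316 -0.946 -0.072] q [-0.1   0.46 -0.7  -0.99 -1.14  0.16] w 8.6 F [ 1.   0.5 -0.1]
shift [ 1.52 -2.94 -1.03]
turn [ 0.002 -0.001 -0.003] shift after [ 1.53 -2.94 -1.02]
knob model [ 676.5 -284.   179.1] rod tilt deg 0.0
fk err [-2.9  0.6 -0.9]
(np.float64(184.6), np.float64(252.5)) [([19, 20, 15, 14, 128], [184.9, 254.4])]
```

Emit:
{"method": "drive_tool", "body": {
  "increments": [
    {"turn": [0, 0, 0], "linear": [0.3, -0.6, -0.2], "claw": 1},
    {"turn": [0, 0, 0], "linear": [0.4, -0.8, -0.3], "claw": 1},
    {"turn": [0, 0, 0], "linear": [0.4, -0.8, -0.3], "claw": 1},
    {"turn": [0, 0, 0], "linear": [0.3, -0.6, -0.2], "claw": 1},
    {"turn": [0, 0, 0], "linear": [0.1, -0.14, 0], "claw": 1},
    {"turn": [0, 0, 0], "linear": [0, 0, 0], "claw": 1}
  ]
}}

```text
time: 24.0
tcp_pos: [615.6, -302.9, 303.4]
eef_rot: [0.552, 0.429, 0.594, -0.398]
contact_force: [0.7, 0.3, -1.2]
width: 8.5
```

```bash
python3 look.py 150; python3 - <<'E'
from h import *
import glob
f=sorted(glob.glob("pics/scene_*.png"))[-1];a=cv2.imread(f)[130:320,130:290]
from rig import ctrl
b=ctrl.grab_frame("top")["frame"];cv2.imwrite("pics/top11.png",b);b=b[90:230,330:470]
w=ctrl.grab_frame("wrist")["frame"];cv2.imwrite("pics/w11.png",w)
# cup rim centre in scene as seen vs model
print(w2px("scene",[612,-277.5,105]),w2px("scene",[612,-277.5,0]))
# cup rim outline in scene0: dark-grey columns at several rows
g=cv2.imread("pics/scene0.png")
for r in(262,270,278,286):
    x=np.where(g[r,180:240].max(1)<120)[0]+180;print(r,x.min(),x.max(),(x.min()+x.max())/2, "axis model", [w2px("scene",[612,-277.5,z]).round(1).tolist() for z in(90,60,30)] if r==262 else "")
E
```

```text
target [ 619.8 -301.   306.4]
t 24.0 tcp [ 615.6 -302.9  303.4] x [-0.023  0.069 -0.997] z [ 0.314 -0.946 -0.073] q [-0.11  0.45 -0.9  -1.17 -1.13  0.16] w 8.5 F [ 0.7  0.3 -1.2]
shift [-0.15  0.23 -0.03]
turn [ 0.    -0.002 -0.   ] shift after [-0.15  0.23 -0.03]
knob model [ 609.  -282.9  147. ] rod tilt deg 0.0
fk err [-2.5  0.5 -0.9]
(np.float64(198.4), np.float64(240.5)) [([19, 20, 14, 13, 113], [198.5, 242.0])]
[204.19840566 255.74000341] [212.65345152 287.71877461]
262 193 218 205.5 axis model [[205.5, 260.6], [208.0, 270.0], [210.4, 279.0]]
270 194 220 207.0 axis model 
278 197 222 209.5 axis model 
286 198 227 212.5 axis model
```

Emit:
{"method": "drive_tool", "body": {
  "increments": [
    {"turn": [0, 0, 0], "linear": [0.3, 0.14, -0.02], "claw": 1},
    {"turn": [0, 0, 0], "linear": [0.35, 0.14, 0], "claw": 1},
    {"turn": [0, 0, 0], "linear": [0, 0, 0], "claw": 1}
  ]
}}

```text
time: 24.45
tcp_pos: [621.9, -299.0, 288.7]
eef_rot: [0.552, 0.428, 0.594, -0.398]
contact_force: [-0.7, -0.2, -1.2]
width: 8.4
```

```bash
python3 look.py 132; python3 - <<'E'
from h import *
import glob
f=sorted(glob.glob("pics/scene_*.png"))[-1];print(f);a=cv2.imread(f)[215:305,165:255]
from rig import ctrl
b=ctrl.grab_frame("top")["frame"];cv2.imwrite("pics/top11.png",b);b=b[130:220,350:440]
w=ctrl.grab_frame("wrist")["frame"];cv2.imwrite("pics/w11.png",w)
r=lambda q:cv2.resize(q,(400,400),interpolation=cv2.INTER_CUBIC)
cv2.imwrite("pics/j11.png",np.vstack([np.hstack([r(a),r(b)]),]) if 0 else np.hstack([r(a),cv2.resize(w,(400,400))]))
E
```

```text
target [ 619.8 -301.   288.4]
t 24.45 tcp [ 621.9 -299.   288.7] x [-0.023  0.069 -0.997] z [ 0.315 -0.946 -0.073] q [-0.1   0.49 -0.89 -1.2  -1.14  0.16] w 8.4 F [-0.7 -0.2 -1.2]
shift [ 0.01 -0.13  0.06]
turn [ 0.    -0.002  0.   ] shift after [ 0.01 -0.13  0.06]
knob model [ 615.2 -279.   132.3] rod tilt deg 0.0
fk err [-2.8  0.6 -0.9]
(np.float64(200.7), np.float64(247.7)) [([20, 21, 13, 13, 114], [201.2, 249.6])]
pics/scene_24.45.png
```

View pics/j11.png

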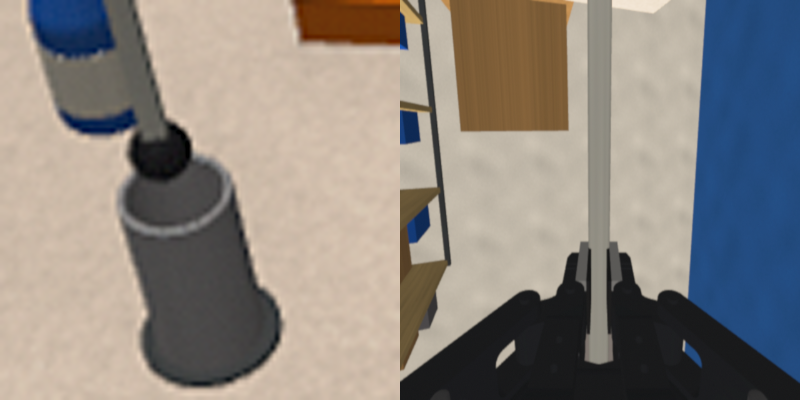

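Emit:
{"method": "drive_tool", "body": {
  "increments": [
    {"turn": [0, 0, 0], "linear": [0.4, 0.05, 0.03], "claw": 1},
    {"turn": [0, 0, 0], "linear": [0.5, 0, 0.037], "claw": 1},
    {"turn": [0, 0, 0], "linear": [0.5, 0, 0.037], "claw": 1},
    {"turn": [0, 0, 0], "linear": [0.3, 0, 0.022], "claw": 1},
    {"turn": [0, 0, 0], "linear": [0, 0, 0], "claw": 1}
  ]
}}

```text
time: 25.1
tcp_pos: [622.0, -299.0, 254.1]
eef_rot: [0.552, 0.428, 0.594, -0.399]
contact_force: [-0.4, 0.5, -0.9]
width: 8.8
```

```bash
python3 look.py 21; python3 - <<'E'
from h import *
import glob
a=cv2.imread(sorted(glob.glob("pics/scene_*.png"))[-1])
# rod columns & rim: print gray values along rim-level row to see the rod inside the cup
for r in(250,254,258,262,266):print(r,a[r,185:228].mean(1).astype(int).tolist())
E
```

```text
target [ 619.8 -301.   177.4]
t 25.1 tcp [ 622.  -299.   254.1] x [-0.025  0.069 -0.997] z [ 0.314 -0.947 -0.074] q [-0.1   0.58 -0.9  -1.3  -1.14  0.16] w 8.8 F [-0.4  0.5 -0.9]
shift [ 3.82 -0.13  0.34]
turn [-0.    -0.002  0.001] shift after [ 3.82 -0.13  0.33]
knob model [ 615.1 -279.    97.7] rod tilt deg 0.0
fk err [-3.3  0.6 -0.8]
(np.float64(203.7), np.float64(259.1)) [([19, 20, 14, 12, 110], [203.7, 260.4])]
250 [188, 186, 188, 187, 186, 188, 189, 187, 184, 183, 184, 191, 190, 118, 88, 91, 91, 91, 82, 82, 106, 111, 110, 107, 111, 133, 154, 152, 167, 190, 192, 187, 186, 187, 187, 187, 186, 185, 185, 184, 183, 186, 187]
254 [190, 187, 187, 189, 189, 188, 191, 194, 176, 141, 100, 65, 59, 61, 93, 96, 94, 92, 93, 93, 60, 29, 41, 59, 75, 75, 72, 70, 69, 81, 129, 127, 186, 193, 186, 187, 189, 186, 184, 187, 186, 186, 187]
258 [183, 186, 186, 186, 188, 193, 160, 132, 72, 55, 62, 68, 41, 23, 23, 70, 60, 57, 39, 38, 28, 23, 23, 23, 14, 29, 73, 74, 72, 68, 128, 133, 68, 179, 188, 187, 188, 188, 189, 191, 190, 187, 188]
262 [189, 187, 185, 181, 186, 191, 164, 144, 90, 53, 58, 66, 44, 26, 25, 22, 20, 26, 24, 26, 22, 24, 12, 21, 9, 39, 63, 100, 129, 111, 71, 59, 52, 81, 181, 194, 191, 186, 185, 184, 186, 187, 185]
266 [189, 188, 189, 188, 185, 187, 193, 146, 77, 88, 114, 128, 137, 131, 123, 119, 90, 112, 120, 120, 129, 112, 124, 124, 103, 73, 65, 67, 69, 68, 67, 65, 62, 54, 79, 184, 188, 180, 179, 183, 185, 187, 189]
```

Emit:
{"method": "drive_tool", "body": {
  "increments": [
    {"turn": [0, 0, 0], "linear": [0.1, 0.05, -0.13], "claw": 1},
    {"turn": [0, 0, 0], "linear": [0.4, 0, 0.03], "claw": 1},
    {"turn": [0, 0, 0], "linear": [0.5, 0, 0.037], "claw": 1},
    {"turn": [0, 0, 0], "linear": [0.5, 0, 0.037], "claw": 1},
    {"turn": [0, 0, 0], "linear": [0.5, 0, 0.037], "claw": 1},
    {"turn": [0, 0, 0], "linear": [0.5, 0, 0.037], "claw": 1},
    {"turn": [0, 0, 0], "linear": [0.5, 0, 0.037], "claw": 1},
    {"turn": [0, 0, 0], "linear": [0.4, 0, 0.03], "claw": 1},
    {"turn": [0, 0, 0], "linear": [0, 0, 0], "claw": 1}
  ]
}}

```text
time: 26.05
tcp_pos: [622.3, -296.2, 186.3]
eef_rot: [0.552, 0.428, 0.594, -0.399]
contact_force: [0.6, -0.5, -0.8]
width: 8.8
```

```bash
python3 look.py 21
```

```text
target [ 619.8 -301.   177.4]
t 26.05 tcp [ 622.3 -296.2  186.3] x [-0.024  0.069 -0.997] z [ 0.314 -0.947 -0.073] q [-0.1   0.75 -0.9  -1.48 -1.15  0.16] w 8.8 F [ 0.6 -0.5 -0.8]
shift [ 0.43 -0.19  0.22]
turn [-0.    -0.002  0.001] shift after [ 0.43 -0.19  0.22]
knob model [ 615.5 -276.2   29.9] rod tilt deg 0.0
fk err [-4.5  0.7 -0.6]
(np.float64(210.5), np.float64(280.2)) []
```

Emit:
{"method": "drive_tool", "body": {
  "increments": [
    {"turn": [0, 0, 0], "linear": [0.25, 0, 0.02], "claw": 1},
    {"turn": [0, 0, 0], "linear": [0.12, 0, 0.01], "claw": 1},
    {"turn": [0, 0, 0], "linear": [0.05, 0, 0], "claw": 1},
    {"turn": [0, 0, 0], "linear": [0, 0, 0], "claw": 1}
  ]
}}

```text
time: 26.5
tcp_pos: [622.6, -296.2, 179.8]
eef_rot: [0.553, 0.429, 0.593, -0.398]
contact_force: [-0.0, -0.3, -1.3]
width: 8.5
```

Emit:
{"method": "drive_tool", "body": {
  "increments": [
    {"turn": [0, 0, 0], "linear": [0.05, 0, 0], "claw": 1},
    {"turn": [0, 0, 0], "linear": [0.05, 0, 0], "claw": 1},
    {"turn": [0, 0, 0], "linear": [0, 0, 0], "claw": 1},
    {"turn": [0, 0, 0], "linear": [0, 0, 0], "claw": 1}
  ]
}}

```text
time: 26.9
tcp_pos: [622.6, -296.1, 177.7]
eef_rot: [0.553, 0.429, 0.593, -0.398]
contact_force: [-1.3, 0.7, -1.2]
width: 8.7
```

Emit:
{"method": "drive_tool", "body": {
  "increments": [
    {"turn": [0, 0, 0], "linear": [0.05, 0, 0], "claw": 1},
    {"turn": [0, 0, 0], "linear": [0.05, 0, 0], "claw": 1},
    {"turn": [0, 0, 0], "linear": [0, 0, 0], "claw": 1},
    {"turn": [0, 0, 0], "linear": [0, 0, 0], "claw": 1}
  ]
}}

```text
time: 27.3
tcp_pos: [622.9, -296.2, 177.4]
eef_rot: [0.554, 0.43, 0.592, -0.398]
contact_force: [-0.8, 0.5, 5.8]
width: 8.6
```

Emit:
{"method": "drive_tool", "body": {
  "increments": [
    {"turn": [0, 0, 0], "linear": [-0.06, 0, 0], "claw": 1},
    {"turn": [0, 0, 0], "linear": [0, 0, 0], "claw": 0.88},
    {"turn": [0, 0, 0], "linear": [0, 0, 0], "claw": 0.85},
    {"turn": [0, 0, 0], "linear": [0, 0, 0], "claw": 0.82},
    {"turn": [0, 0, 0], "linear": [0, 0, 0], "claw": 0.79},
    {"turn": [0, 0, 0], "linear": [0, 0, 0], "claw": 0.76},
    {"turn": [0, 0, 0], "linear": [0, 0, 0], "claw": 0.73},
    {"turn": [0, 0, 0], "linear": [0, 0, 0], "claw": 0.7},
    {"turn": [0, 0, 0], "linear": [0, 0, 0], "claw": 0.6},
    {"turn": [0, 0, 0], "linear": [0, 0, 0], "claw": 0.5},
    {"turn": [0, 0, 0], "linear": [0, 0, 0], "claw": 0.4},
    {"turn": [0, 0, 0], "linear": [0, 0, 0], "claw": 0.3},
    {"turn": [0, 0, 0], "linear": [0, 0, 0], "claw": 0.3}
  ],
  "force": 40
}}

```text
time: 28.6
tcp_pos: [622.6, -296.0, 176.9]
eef_rot: [0.553, 0.429, 0.593, -0.398]
contact_force: [-0.8, -0.9, -0.1]
width: 59.9
```

```bash
python3 - <<'E'
from h import *
from rig import ctrl
plan([622,-296,178])
a=ctrl.grab_frame("scene")["frame"];cv2.imwrite("pics/s12.png",a)
b=cv2.imread(sorted(__import__("glob").glob("pics/scene_*.png"))[-1])
# rod seen in scene near cup rim and higher: light gray columns
for r in range(170,262,8):
    x=a[r,170:250].astype(int);sel=np.where((x.min(1)>95)&(x.max(1)<215)&((x[:,2]-x[:,0])<6))[0]+170
    y=b[r,170:250].astype(int);sb=np.where((y.min(1)>95)&(y.max(1)<215)&((y[:,2]-y[:,0])<6))[0]+170
    print(r,sb.tolist(),sel.tolist())
E
```

```text
t 28.6 tcp [ 622.6 -296.   176.9] x [-0.021  0.069 -0.997] z [ 0.314 -0.947 -0.072] q [-0.1   0.78 -0.9  -1.5  -1.15  0.16] w 59.9 F [-0.8 -0.9 -0.1]
shift [-0.05 -0.03 -0.01]
170 [] []
178 [] []
186 [] []
194 [] []
202 [173] [173]
210 [173] [173, 192]
218 [171] [171, 197, 198]
226 [174, 200, 204, 205, 206, 208] []
234 [] []
242 [179, 196] [196]
250 [206, 207, 208, 209, 210] [202, 203, 204, 205, 206, 207, 208, 209, 210]
258 [192, 215, 216] [215, 216]
```

Emit:
{"method": "drive_tool", "body": {
  "increments": [
    {"turn": [0, 0, 0], "linear": [0, 0, -0.2], "claw": 0.3},
    {"turn": [0, 0, 0], "linear": [0, 0, -0.3], "claw": 0.3},
    {"turn": [0, 0, 0], "linear": [0, 0, -0.5], "claw": 0.3},
    {"turn": [0, 0, 0], "linear": [0, 0, -0.6], "claw": 0.3},
    {"turn": [0, 0, 0], "linear": [0, 0, -0.7], "claw": 0.3},
    {"turn": [0, 0, 0], "linear": [0, 0, -0.7], "claw": 0.3},
    {"turn": [0, 0, 0], "linear": [0, 0, -0.4], "claw": 0.3},
    {"turn": [0, 0, 0], "linear": [0, 0, 0], "claw": 0.3}
  ]
}}

```text
time: 29.45
tcp_pos: [601.4, -230.1, 182.0]
eef_rot: [0.553, 0.428, 0.594, -0.398]
contact_force: [-0.0, 0.2, 0.5]
width: 59.5
```

```bash
python3 - <<'E'
from h import *
from rig import ctrl
plan([622,-296,178])
a=ctrl.grab_frame("scene")["frame"];cv2.imwrite("pics/s13.png",a)
t=ctrl.grab_frame("top")["frame"];cv2.imwrite("pics/t13.png",t)
cv2.imwrite("pics/j13.png",np.hstack([cv2.resize(a[120:320,120:440],(480,300)),cv2.resize(t[100:260,180:480],(320,171))[:171].repeat(1,0) if 0 else cv2.resize(t[100:260,300:460],(300,300))]))
b=cv2.imread("pics/scene0.png");df=cv2.absdiff(a,b).max(2)>40
# rod/blade: whitish or grey new pixels within cup neighbourhood
for r in range(150,264,6):
    x=np.where(df[r,150:260])[0]+150;print(r,(x.min(),x.max(),len(x)) if len(x) else "",a[r,190:216].mean(1).astype(int).tolist())
E
```

```text
t 29.45 tcp [ 601.4 -230.1  182. ] x [-0.022  0.069 -0.997] z [ 0.316 -0.946 -0.072] q [ 0.03  0.74 -0.94 -1.43 -1.27  0.24] w 59.5 F [-0.   0.2  0.5]
shift [-0.05 -0.07  3.46]
150  [188, 189, 192, 192, 189, 190, 189, 189, 187, 188, 189, 189, 187, 187, 186, 185, 186, 187, 187, 189, 187, 185, 186, 188, 190, 190]
156  [193, 195, 193, 190, 191, 191, 193, 191, 191, 192, 191, 190, 189, 189, 190, 190, 188, 185, 183, 187, 187, 186, 186, 186, 188, 189]
162  [192, 190, 192, 194, 196, 194, 193, 195, 195, 191, 190, 189, 190, 188, 189, 186, 187, 189, 189, 188, 187, 187, 187, 184, 186, 188]
168  [191, 186, 189, 191, 192, 190, 188, 189, 192, 190, 189, 188, 191, 188, 185, 183, 183, 187, 190, 189, 191, 191, 188, 187, 189, 189]
174  [192, 189, 189, 192, 193, 190, 189, 189, 188, 185, 187, 189, 188, 186, 186, 187, 189, 190, 189, 190, 189, 189, 191, 190, 189, 189]
180  [191, 189, 189, 189, 193, 193, 192, 191, 187, 187, 187, 183, 184, 184, 188, 188, 189, 190, 188, 188, 188, 188, 187, 185, 187, 189]
186  [186, 186, 187, 186, 185, 188, 184, 183, 186, 186, 188, 187, 185, 183, 186, 190, 191, 189, 184, 186, 1
[... 1254 characters left out ...]
5, 191, 188, 188, 190, 191, 188, 187, 189, 191, 188, 192, 192, 192, 187]
240 (np.int64(152), np.int64(259), 23) [98, 89, 69, 46, 39, 43, 38, 27, 112, 190, 196, 189, 187, 188, 186, 188, 190, 190, 190, 193, 194, 193, 188, 187, 190, 191]
246 (np.int64(182), np.int64(259), 49) [103, 165, 199, 199, 193, 190, 187, 187, 191, 193, 189, 189, 189, 186, 188, 190, 190, 188, 188, 187, 186, 187, 186, 187, 184, 183]
252 (np.int64(187), np.int64(227), 11) [94, 94, 92, 79, 65, 158, 160, 129, 94, 88, 67, 65, 69, 71, 73, 73, 75, 73, 72, 70, 69, 61, 87, 113, 138, 173]
258 (np.int64(194), np.int64(194), 1) [183, 126, 92, 91, 93, 93, 94, 88, 80, 78, 81, 73, 72, 73, 74, 76, 76, 76, 75, 73, 74, 74, 75, 71, 69, 130]
```

```bash
python3 - <<'E'
from h import *
a=cv2.imread("pics/s13.png");b=cv2.imread("pics/scene0.png")
df=(cv2.absdiff(a,b).max(2)>25).astype('uint8');df[:,:100]=0;df[:,236:]=0;df[300:]=0;df[:80]=0
n,l,st,c=cv2.connectedComponentsWithStats(df)
for i in range(1,n):
    if st[i,4]>15:print(st[i],c[i].round(1))
for r in range(196,262,4):
    print(r,"".join("#" if v else "." for v in df[r,140:236]))
for ang in(0,5,10,15,20):
    th=np.radians(ang);dd=np.array([np.cos(-1.25),np.sin(-1.25),0]);ax=np.cos(th)*up+np.sin(th)*dd;kn=np.array([615,-277.5,21])+4*dd
    print(ang,[w2px("scene",kn+ax*s).round(0).tolist() for s in(90,150,210)])
t=cv2.imread("pics/t13.png");t0=cv2.imread("pics/top0.png")
E
```

```text
[151 203  27  38 243] [167.1 225.6]
[228 208   8  12  71] [232.1 214. ]
[231 231   5  10  38] [233.5 235.3]
[219 239  17  14 169] [226.8 245.5]
[179 240  24  26 185] [190.1 251.9]
196 ................................................................................................
200 ................................................................................................
204 .......................#.####...................................................................
208 ..........................####................................................................##
212 ..........................####..........................................................########
216 ..........................###.............................................................######
220 ..........................#######...............................................................
224 ..........................#########.............................................................
228 ...........#...............########.............................................................
232 .......
[... 354 characters left out ...]
......................################
248 ...........................................#########............................################
252 ...............................................########..............................###........
256 ..................................................####.##.......................................
260 .....................................................######.....................................
0 [[201.0, 255.0], [196.0, 235.0], [190.0, 212.0]]
5 [[198.0, 256.0], [189.0, 236.0], [180.0, 214.0]]
10 [[194.0, 257.0], [183.0, 237.0], [171.0, 216.0]]
15 [[191.0, 258.0], [177.0, 239.0], [162.0, 219.0]]
20 [[187.0, 259.0], [171.0, 242.0], [154.0, 223.0]]
```

Emit:
{"method": "drive_tool", "body": {
  "increments": [
    {"turn": [0, 0, 0], "linear": [0, 0, -0.3], "claw": 0.3},
    {"turn": [0, 0, 0], "linear": [-0.3, 0, -0.3], "claw": 0.3},
    {"turn": [0, 0, 0], "linear": [-0.3, 0, 0], "claw": 0.3},
    {"turn": [0, 0, 0], "linear": [0, 0, 0], "claw": 0.3},
    {"turn": [0, 0, 0], "linear": [0, 0, 0], "claw": 0.3},
    {"turn": [0, 0, 0], "linear": [0, 0, 0], "claw": 0.3},
    {"turn": [0, 0, 0], "linear": [0, 0, 0], "claw": 0.3},
    {"turn": [0, 0, 0], "linear": [0, 0, 0], "claw": 0.3}
  ]
}}

```text
time: 30.35
tcp_pos: [597.6, -221.2, 194.4]
eef_rot: [0.552, 0.429, 0.594, -0.398]
contact_force: [0.1, -0.6, 0.3]
width: 59.7
```

```bash
python3 - <<'E'
from h import *
from rig import ctrl
plan([600,-230,180])
a=ctrl.grab_frame("scene")["frame"];b=cv2.imread("pics/s13.png");o=cv2.imread("pics/scene0.png");s7=cv2.imread("pics/s7.png")
def ch(x,y,r0,r1,c0,c1):return int((cv2.absdiff(x,y)[r0:r1,c0:c1].max(2)>25).sum())
print("rake moved px since s13",ch(a,b,195,300,140,215))
for n,z in dict(bottle=(195,246,168,182),bottle_all=(195,246,165,202),slide=(330,365,258,310),jar=(215,245,384,410)).items():print(n,ch(a,o,*z))
def white(f):
    g=f[255:330,295:362];return ((g.min(2)>150)).astype('uint8')
for nm,f in(("now",a),("before",o)):
    m=white(f);n,l,st,c=cv2.connectedComponentsWithStats(m);print(nm,"tray white px",m.sum(),[(st[i,4],(c[i]+[295,255]).round(0).tolist()) for i in range(1,n) if st[i,4]>8])
g=a[255:320,365:450];print("white on deck px",int((g.min(2)>165).sum()),"orig",int((o[255:320,365:450].min(2)>165).sum()))
E
```

```text
t 30.35 tcp [ 597.6 -221.2  194.4] x [-0.022  0.069 -0.997] z [ 0.314 -0.947 -0.072] q [ 0.05  0.7  -0.94 -1.38 -1.29  0.25] w 59.7 F [ 0.1 -0.6  0.3]
shift [ 0.69 -0.03  0.51]
rake moved px since s13 0
bottle 144
bottle_all 238
slide 0
jar 5
now tray white px 1618 [(np.int32(1302), [321.0, 301.0]), (np.int32(102), [342.0, 276.0]), (np.int32(120), [336.0, 289.0]), (np.int32(73), [341.0, 299.0]), (np.int32(17), [359.0, 296.0])]
before tray white px 1246 [(np.int32(1073), [318.0, 309.0]), (np.int32(157), [339.0, 256.0]), (np.int32(16), [358.0, 296.0])]
white on deck px 492 orig 573
```

```bash
python3 -c "from rig import ctrl;print(ctrl.sign_off())"
```

```text
the job is handed in; nothing more can be done
None
```

The job is handed in at about 30.4 s. All five spent pieces are in the drop tray, and the rake is standing in the cup with its knob on the floor and its blade up.

**How it went**
- **First grip:** The gripper closed on nothing, because the fingertips are about 20 mm shorter than the stated 14 mm ahead of the TCP. I corrected for this and took the rake near the knob.
- **Raking:** One pass brought all five pieces out. The picture afterwards showed all five in the tray and the deck empty, and the fingers touched none of them.
- **Regrip:** I laid the rake on the bench and took it again nearer the blade.
- **Placing:** Joint 3 reached its limit at my first upright pose, so I turned the tool sideways. I then lowered the knob until the floor pushed back with about 7 N.

**Last checks**
- **Rake:** It did not move at all in the images over the last 0.9 s, and the robot was touching nothing. It leans an estimated 12–15° against the cup rim, because the cup is wider than the knob.
- **Slide box and jar:** The slide box area was unchanged; the jar area differed by only 5 pixels.
- **Bottle:** Its image area did change, by 238 pixels. I put that down to the rake now standing in front of it, but I could not confirm it.
- **Not looked at:** I had used all 12 pictures, so the final state was checked by pixel comparison only. That comparison could not separate the tray contents clearly or confirm an empty deck, so the count of five rests on the earlier picture.
- **Camera disagreement:** The scene camera placed things about 5 mm farther out in x than the top and wrist cameras did, so I used values in between.

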